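Load and lock the sprinkle dispenser

TASK

Get the cupcake topping dispenser ready: slide each sprinkle canister on the table onto the rail of its own colour until it clicks fully home against the stop. Then take the hex key from its stand, feel it into the sunken socket of the clamp screw, turn the screw clockwise, letting go and regripping as you go, until it stops, and put the key back upright in its stand, collar down on the top. Last, push the green plunger all the way down and let it come back up; leave the cupcakes where they are.

Things in the scene. Friction and masses are not known exactly. Their poses are not given: they have to be found in the camera images.
- can_red_mid (a point): middle of the hopper of the canister with red sprinkles and cap, standing on the table (may be absent); 220 g. A black shoe 64 x 48 mm (x, y), 26 mm high, and on it a hopper 40 mm (x) x 34 mm (y) from 26 to 84 mm height, gripped across its 34 mm. This point: 51 mm above the underside. A half turn about z makes no difference.
- can_yellow_mid (a point): middle of the hopper of the canister with yellow sprinkles and cap, standing on the table (may be absent); 220 g. A black shoe 64 x 48 mm (x, y), 26 mm high, and on it a hopper 40 mm (x) x 34 mm (y) from 26 to 84 mm height, gripped across its 34 mm. This point: 51 mm above the underside. A half turn about z makes no difference.
- can_blue_mid (a point): middle of the hopper of the canister with blue sprinkles and cap, standing on the table (may be absent); 220 g. A black shoe 64 x 48 mm (x, y), 26 mm high, and on it a hopper 40 mm (x) x 34 mm (y) from 26 to 84 mm height, gripped across its 34 mm. This point: 51 mm above the underside. A half turn about z makes no difference.
- dock_red (a point): where the red canister's middle point is when home on its rail, the left (+y) one of three, marked by red tiles on the deck's front edge and the housing. x points along the rail, the way the canister is slid on, to a stop. The flat deck under the shoe lies 51 mm below this point and reaches 110 mm in -x. The rail starts with a round nose 28 mm in -x: set the canister on the deck 68 mm in -x, then slide it home.
- dock_yellow (a point): where the yellow canister's middle point is when home on its rail, the middle one of three, marked by yellow tiles on the deck's front edge and the housing. x points along the rail, the way the canister is slid on, to a stop. The flat deck under the shoe lies 51 mm below this point and reaches 110 mm in -x. The rail starts with a round nose 28 mm in -x: set the canister on the deck 68 mm in -x, then slide it home.
- dock_blue (a point): where the blue canister's middle point is when home on its rail, the right (-y) one of three, marked by blue tiles on the deck's front edge and the housing. x points along the rail, the way the canister is slid on, to a stop. The flat deck under the shoe lies 51 mm below this point and reaches 110 mm in -x. The rail starts with a round nose 28 mm in -x: set the canister on the deck 68 mm in -x, then slide it home.
- dispenser: the topping dispenser, fixed; origin on the table under the middle dock, x along the rails, z up. Deck 30 mm high; T-rails 90 mm apart, head 20 mm wide, 14.5 mm high, stem 10 mm; the shoes' T-slots clear them by 1.5 mm each side, so they cannot be put on from above. From 16 mm before home a sprung roller resists (about 10 N), then holds the canister. Housing from x = 41 mm, 95 mm high.
- socket (a point): centre of the mouth of the hex socket in the brass clamp screw on the dispenser's right (-y) end, 56 mm above the table, sunk 4 mm in a dark block 60 mm square with a round hole 34 mm across. x along the rails, z up. Socket 17.8 mm across flats, 22 mm deep, upright. With the screw at 0 two corners of the hexagon lie on this x axis.
- screw (a joint): turn of the clamp screw in rad, growing clockwise seen from above; starts at 0 to 0.5, hard stop at 4.8 (tight). Turns stiffly (about 0.06 N m) and stays where left. As it turns, the red clamp bar behind the hoppers comes down over the shoes, 1.9 mm per rad, to 2.5 mm above them.
- key_head (a point): centre of the hex key's orange head, 30 x 30 mm, 24 mm high, sides along this x and y, z up; key 200 g. Below this point: neck 16 mm across, collar 40 mm across from 28 to 34 mm, hex shaft 17 mm across flats down to the tip at 102 mm (chamfered 2.5 mm), two hex corners on this x axis. Starts hanging by its collar in the stand. Left in the socket it stands, leaning a few degrees.
- stand_top (a point): centre of the top of the white key stand, a fixed block 64 mm square, 75 mm high, at the mouth of its upright round hole, 27 mm across. With the key in place its collar lies flat on this top and the head's centre is 34 mm above this point.
- plunger_top (a point): centre of the top of the green plunger, 34 mm across, on the left (+y) end of the dispenser; 86 mm above the table when up.
- plunger (a joint): depth of the plunger in m, 0 up to 0.018 at the bottom of its stroke; sprung, 4.5 N to start and 10 N at the bottom, comes back up by itself.
- cupcake_a: a cupcake 65 mm tall, 68 mm across, a bystander; origin at the centre of its underside
- cupcake_b: a cupcake 65 mm tall, 68 mm across, a bystander; origin at the centre of its underside
- cupcake_c: a cupcake 65 mm tall, 68 mm across, a bystander; origin at the centre of its underside
- cupcake_d: a cupcake 65 mm tall, 68 mm across, a bystander; origin at the centre of its underside

How it is judged:
On the way, in this order (a step that is already met when the one before it is completed fails the run):
1. every canister present is home on the rail of its colour (distance between can_red_mid and dock_red below 0.004 m and angle between the x axis of can_red_mid and the x axis of dock_red, either way round below 0.07 rad and angle between each of can_red_mid, can_yellow_mid, can_blue_mid's own z axis and vertical below 0.07 rad and distance between can_yellow_mid and dock_yellow below 0.004 m and angle between the x axis of can_yellow_mid and the x axis of dock_yellow, either way round below 0.07 rad and distance between can_blue_mid and dock_blue below 0.004 m and angle between the x axis of can_blue_mid and the x axis of dock_blue, either way round below 0.07 rad), for 0.2 s.
2. the clamp screw is turned tight (value of joint screw above 4.65 rad), for 0.2 s.
3. the key is back upright in its stand (horizontal distance between key_head and stand_top below 0.008 m and z of key_head in the frame of stand_top between 0.03 and 0.038 m and angle between key_head's own z axis and vertical below 0.08 rad), for 0.2 s.
4. the plunger is pushed to the bottom of its stroke (value of joint plunger above 0.016 m), for 0.05 s.
At the end, for the whole second after the job is handed in: Each canister present: middle within 4 mm of its colour's dock point and within 4 degrees; screw above 4.65 of 4.8 rad; key upright in its stand, collar on top (8 mm sideways, 4 mm in height); plunger, after being pushed past 16 of 18 mm, back up (under 3 mm); cupcakes within 4 cm (all of step 1 and all of step 3 and value of joint screw above 4.65 rad and value of joint plunger below 0.003 m); the robot touches nothing.
It fails at once if a cupcake is shifted by more than 4 cm or a cupcake is tipped over (distance of any of cupcake_a, cupcake_b, cupcake_c, cupcake_d from where it was at the start of the episode above 0.04 m or angle between any of cupcake_a, cupcake_b, cupcake_c, cupcake_d's own z axis and vertical above 0.8 rad).
Of can_red, can_yellow, can_blue only 2 to 3 are there at a start; the rules pass over those that are not, and their reading is None.
At some moment in a run one of can_red, can_yellow, can_blue may be knocked a few centimetres aside while the robot is not near it.
It also fails if it takes over 210 s, if anything falls off the work surface, if the arm or the gripper's body presses on something with over 40 N, if the wrist force passes 120 N, or if a joint passes its speed limit or range.

ROBOT

A 7-joint arm with a two-finger parallel gripper is mounted at the origin on the work surface. World frame = base frame: x ahead of the robot, y to its left, z up, the work surface at z = 0. Lengths are in m, angles in rad, forces in N, time in s.
With the tool pointing down it reaches from about 0.4 to 0.9 m from the base axis. Payload 5.5 kg.
Tool frame: the origin (TCP) lies midway between the tips of the shut fingers; the grasp point (between the pads) lies 19 mm behind it (manip.grip_depth is the distance from the TCP to the grasp point, in m); z points along the fingers, x is the direction in which the jaws open and shut, and the axes are right-handed (so a half turn about z gives the same grasp; the last joint's range is limited). The gripper opens to 92 mm and grips with 3 to 60 N. Pads are 19 mm wide; open, the fingers measure 130 mm over their backs; the gripper's body (75 mm by 190 mm) begins 47 mm behind the grasp point.
Start: joints at [-1.048, 0.501, -0.427, 1.55, 0.221, 1.138, -0.21], TCP at [0.167, 0.628, 0.227] pointing down, gripper open.
Joint ranges: [-2.88, 2.88], [-0.31, 2.03], [-1.54, 1.56], [0.2, 2.42], [-1.41, 4.55], [0.19, 2.02], [-2.57, 2.57]. Speed limits (rad/s): [2.57, 2.57, 3.14, 3.14, 3.14, 3.14, 3.14].

INTERFACE

Orientations are given as a unit quaternion [x, y, z, w].
In Python, from bench import manip, effector, viewer gives the robot as it stands. Calls block until the motion is done:
- manip.move_pose(position, orientation): joint-space move of the TCP to a pose.
- manip.servo_line(position, ori=None, vel=0.15): straight line of the TCP; ori=None keeps the orientation; vel is the mean speed in m/s.
- manip.movej(angles): joint-space move.
- effector.open_jaws() and effector.close(f_grip=None): open the fingers fully, or close them until they stop; f_grip is the grip in N (None keeps the last).
- manip.sleep(seconds).
- manip.solve_ik(position, orientation): joint angles nearest the present ones, or None.
- viewer.get_image(name): name is "scene" or "top"; returns the picture (384x512x3 uint8, red, green, blue); there is no depth.
- viewer.get_calibration(name): a dict with "vfov" (degrees; the focal length in pixels is half the picture's height over the tangent of half this angle, whatever the lens; pixels are square), "cx", "cy" (the principal point, pixels), "eye" and "attitude" of the camera in the world. Camera axes: x right, y down, z forward; pixel columns grow to the right and rows downward; lengths in m; the calibration is good to about 2 mm. A picture is of the moment at which its call begins. get_calibration takes no time and is no camera call.
A pose or a line that the arm cannot do raises manip.PlanningError and nothing moves.
- manip.hand_in(): hands the job in, once; it reports no verdict.
Readings, each from a call of its own:
- manip.current_clock(): time.
- manip.current_q(): joint angles.
- manip.current_joint_velocities(): joint speeds.
- manip.current_tau(): joint torques, N m.
- manip.current_tool_pos(): TCP position.
- manip.current_tcp_rot(): TCP orientation.
- manip.current_force(): force on the tool from outside, world axes, zero at the start.
- manip.current_wrist_torque(): the same for the moment, N m.
- manip.current_finger_gap(): finger opening in m.
Only numpy, scipy, OpenCV 4.12 (cv2) and the standard library are available. Lean on these libraries where they do the work, as an engineer would, in place of code of your own. Each camera call takes 0.05 s, during which the arm holds its last target.

## Working session

There is one attempt and no reset: what is moved stays moved. The work goes in short steps, each a Python script; the robot and the scene stay as the last script left them, time stands still between calls to the robot, and variables do not carry over. Pictures are saved under pics/ and viewed, and the job is handed in when it is done.

```bash
ls -la; mkdir -p pics; python3 - <<'E'
from bench import manip, effector, viewer
import cv2
for n in("scene","top"):
    im=viewer.get_image(n); cv2.imwrite(f"pics/{n}0.png",im[:,:,::-1]); print(n,viewer.get_calibration(n))
print(manip.current_clock(),manip.current_tool_pos(),manip.current_tcp_rot(),manip.current_finger_gap(),manip.grip_depth)
E
```

```text
total 12
drwxr-xr-x  3 agent agent 4096 Dec  7 06:06 .
drwxr-xr-x 23 root  root  4096 Dec  7 06:06 ..
drwxr-xr-x  2 agent agent 4096 Dec  7 06:06 pics
scene {'vfov': 44.034348214205366, 'cx': 258.56552416883966, 'cy': 193.13373828831982, 'eye': array([ 1.0216883 , -0.48193853,  1.11641086]), 'attitude': array([ 0.88637356,  0.36517495, -0.11406614, -0.26072607])}
top {'vfov': 53.330148980265676, 'cx': 251.2753304482349, 'cy': 188.43142637372836, 'eye': array([ 0.32237311, -0.04045971,  1.21260612]), 'attitude': array([ 0.71851692, -0.68745416,  0.07125849, -0.07786168])}
0.1 [0.16686737 0.62756948 0.22577918] [ 7.92738667e-01  6.09561019e-01 -7.16985871e-04  5.05134883e-04] 0.09213319718310922 0.0188
```

View pics/scene0.png

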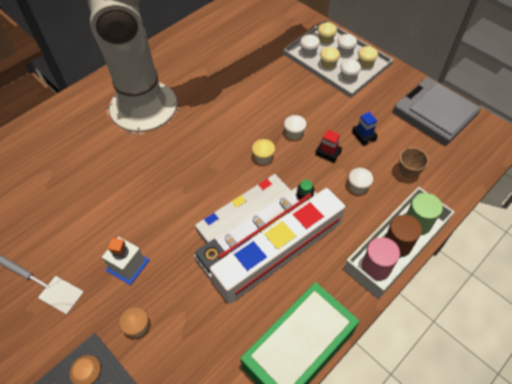

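View pics/top0.png

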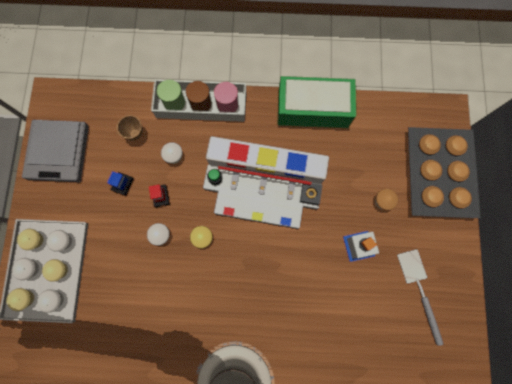

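```bash
cat > h.py <<'E'
import numpy as np, cv2
from scipy.spatial.transform import Rotation as R
from bench import manip, effector, viewer
def cam(n):
    c=viewer.get_calibration(n); f=192/np.tan(np.radians(c['vfov'])/2)
    return f,c['cx'],c['cy'],np.array(c['eye']),R.from_quat(c['attitude']).as_matrix()
def ray(n,u,v):
    f,cx,cy,e,M=cam(n); d=M@np.array([(u-cx)/f,(v-cy)/f,1]); return e,d/np.linalg.norm(d)
def onplane(n,u,v,z):
    e,d=ray(n,u,v); return e+d*(z-e[2])/d[2]
def proj(n,p):
    f,cx,cy,e,M=cam(n); q=M.T@(np.asarray(p,float)-e); return np.array([f*q[0]/q[2]+cx,f*q[1]/q[2]+cy])
def tri(uv1,uv2,n1="scene",n2="top"):
    e1,d1=ray(n1,*uv1);e2,d2=ray(n2,*uv2)
    A=np.stack([d1,-d2],1); s=np.linalg.lstsq(A,e2-e1,rcond=None)[0]
    a=e1+d1*s[0];b=e2+d2*s[1]; return (a+b)/2,np.linalg.norm(a-b)
def down(yaw):
    # tool z down, tool x at angle yaw in world xy
    return (R.from_euler('z',yaw)*R.from_euler('x',np.pi)).as_quat()
def snap(n,tag):
    im=viewer.get_image(n); np.save(f"pics/{n}_{tag}.npy",im); cv2.imwrite(f"pics/{n}_{tag}.png",im[:,:,::-1]); return im
def crop(im,x0,y0,x1,y1,k,fn):
    c=cv2.resize(im[y0:y1,x0:x1],None,fx=k,fy=k,interpolation=cv2.INTER_CUBIC); cv2.imwrite("pics/"+fn,c[:,:,::-1])
E
python3 - <<'E'
from h import *
for n in("scene","top"):
    M=cam(n)[4]; print(n,M.round(3).tolist())
s=snap("scene","a");t=snap("top","a")
crop(s,190,110,390,300,4,"c1.png"); crop(t,90,130,410,270,2.5,"c2.png")
crop(s,90,220,170,300,6,"c3.png")
E
```

```text
scene [[0.707, 0.588, -0.393], [0.707, -0.597, 0.379], [-0.012, -0.546, -0.838]]
top [[0.045, -0.977, 0.209], [-0.999, -0.043, 0.014], [-0.005, -0.21, -0.978]]
```

View pics/c1.png

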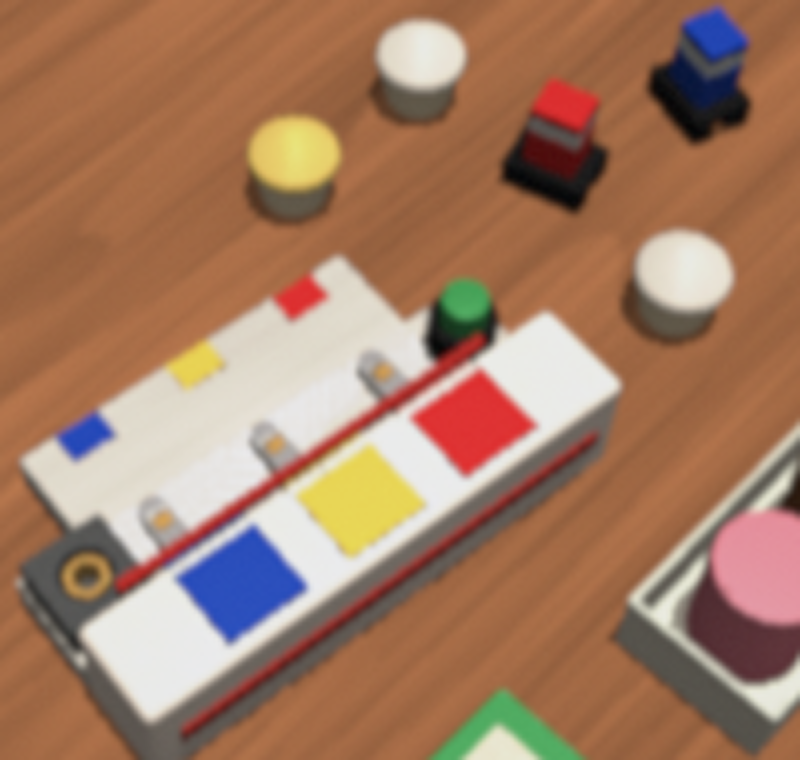

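View pics/c2.png

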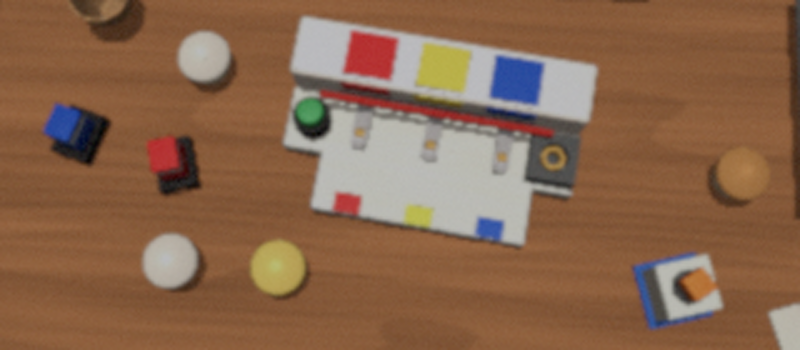

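View pics/c3.png

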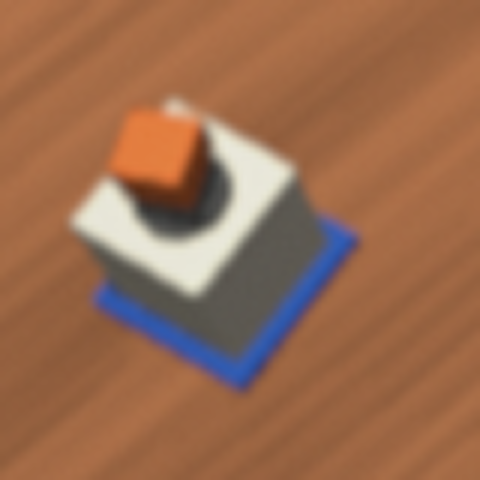

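```bash
cat > seg.py <<'E'
from h import *
def masks(im):
    hsv=cv2.cvtColor(im,cv2.COLOR_RGB2HSV)
    H,S,V=[hsv[...,i].astype(int) for i in range(3)]
    return dict(red=((H<5)|(H>174))&(S>190)&(V>150),yellow=(H>22)&(H<32)&(S>130)&(V>170),blue=(H>108)&(H<122)&(S>180)&(V>110),
      orange=(H>5)&(H<15)&(S>190)&(V>190),green=(H>55)&(H<85)&(S>120))
def blobs(m,amin=12):
    n,l,st,c=cv2.connectedComponentsWithStats(m.astype(np.uint8),connectivity=4)
    return [(c[i].round(2).tolist(),int(st[i,4]),l==i) for i in range(1,n) if st[i,4]>=amin]
E
python3 - <<'E'
from seg import *
for n in("scene","top"):
    im=np.load(f"pics/{n}_a.npy")
    for k,m in masks(im).items():
        for c,a,_ in blobs(m):
            print(n,k,c,a,"z.03",onplane(n,*c,.03)[:2].round(4),"z.095",onplane(n,*c,.095)[:2].round(4),"z.084",onplane(n,*c,.086)[:2].round(4))
E
```

```text
scene red [330.8, 135.85] 110 z.03 [0.5221 0.302 ] z.095 [0.5519 0.2551] z.084 [0.5478 0.2616]
scene red [264.5, 183.61] 44 z.03 [0.5022 0.043 ] z.095 [0.5332 0.0116] z.084 [0.5289 0.0159]
scene red [304.89, 197.84] 19 z.03 [0.6129 0.0865] z.095 [0.6373 0.0525] z.084 [0.634  0.0572]
scene red [307.78, 215.17] 314 z.03 [0.6547 0.0514] z.095 [0.6767 0.0195] z.084 [0.6736 0.0239]
scene yellow [263.63, 147.72] 176 z.03 [0.4117 0.1312] z.095 [0.4482 0.0945] z.084 [0.4431 0.0996]
scene yellow [238.43, 200.74] 70 z.03 [ 0.4912 -0.0463] z.095 [ 0.523  -0.0724] z.084 [ 0.5186 -0.0687]
scene yellow [279.59, 234.78] 418 z.03 [ 0.642  -0.0434] z.095 [ 0.6648 -0.0696] z.084 [ 0.6616 -0.066 ]
scene blue [368.13, 118.71] 91 z.03 [0.5591 0.4324] z.095 [0.5868 0.3777] z.084 [0.5829 0.3853]
scene blue [210.81, 218.58] 48 z.03 [ 0.4795 -0.136 ] z.095 [ 0.5119 -0.1567] z.084 [ 0.5074 -0.1538]
scene blue [249.9, 255.52] 393 z.03 [ 0.6295 -0.1385] z.095 [ 0.653 -0.159] z.084 [ 0.6497 -0.1562]
scene green [305.47, 186.83] 120 z.03 [0.59   0.1144] z.095 [0.6158 0.0787] z.084 [0.6123 0.0836]
scene green [299.96, 343.8] 1671 z.03 [ 0.8667 -0.2126] z.095 [ 0.8759 -0.2287] z.084 [ 0.8747 -0.2264]
top yellow [266.88, 156.68] 273 z.03 [ 0.6824 -0.0692] z.095 [ 0.6626 -0.0676] z.084 [ 0.6653 -0.0678]
top yellow [256.76, 215.88] 49 z.03 [ 0.4891 -0.0446] z.095 [ 0.4799 -0.0444] z.084 [ 0.4812 -0.0444]
top yellow [201.16, 236.91] 197 z.03 [0.4163 0.1238] z.095 [0.4112 0.1148] z.084 [0.4119 0.1161]
top blue [296.25, 161.45] 220 z.03 [ 0.6705 -0.1639] z.095 [ 0.6514 -0.1571] z.084 [ 0.654  -0.1581]
top blue [114.93, 178.64] 102 z.03 [0.5886 0.4119] z.095 [0.574 0.387] z.084 [0.576  0.3904]
top green [314.23, 111.17] 1373 z.03 [ 0.8457 -0.2198] z.095 [ 0.8169 -0.2099] z.084 [ 0.8209 -0.2113]
top green [213.84, 174.65] 80 z.03 [0.6154 0.0977] z.095 [0.5993 0.0901] z.084 [0.6015 0.0911]
```

```bash
python3 - <<'E'
from seg import *
s=np.load("pics/scene_a.npy");t=np.load("pics/top_a.npy")
print(s[125:152:1,331]); print(t[180:206,156].tolist()); print(t[188,146:166].tolist())
for n,im in(("scene",s),("top",t)):
    crop(im,*( (310,100,390,170) if n=="scene" else (95,160,185,220)),9,f"d_{n}.png")
E
```

```text
[[159 103  67]
 [159 104  68]
 [157 102  67]
 [154  99  65]
 [155  93  61]
 [173  79  55]
 [199  62  50]
 [215  49  47]
 [219  47  48]
 [219  46  47]
 [219  46  47]
 [220  48  48]
 [220  48  49]
 [219  46  48]
 [213  45  46]
 [188  40  41]
 [141  36  36]
 [ 99  52  51]
 [ 86  73  70]
 [ 86  81  77]
 [ 90  77  73]
 [ 89  58  56]
 [ 84  34  33]
 [ 78  16  15]
 [ 78  14  15]
 [ 78  15  14]
 [ 78  13  15]]
[[136, 91, 59], [134, 89, 56], [133, 91, 58], [132, 85, 52], [146, 74, 51], [173, 58, 48], [180, 52, 51], [182, 53, 51], [181, 49, 52], [181, 51, 52], [182, 51, 53], [180, 52, 49], [181, 53, 54], [180, 54, 54], [181, 53, 52], [180, 54, 54], [178, 51, 50], [159, 47, 47], [109, 44, 43], [75, 34, 33], [67, 21, 21], [59, 14, 17], [36, 17, 19], [34, 31, 29], [36, 36, 35], [39, 33, 31]]
[[131, 87, 55], [136, 86, 56], [152, 78, 53], [172, 55, 47], [178, 48, 46], [182, 50, 50], [182, 53, 54], [181, 52, 51], [180, 46, 47], [180, 49, 47], [181, 49, 52], [180, 51, 50], [179, 52, 52], [162, 44, 47], [117, 41, 41], [76, 37, 40], [61, 22, 23], [51, 27, 27], [45, 36, 35], [39, 34, 29]]
```

View pics/d_scene.png

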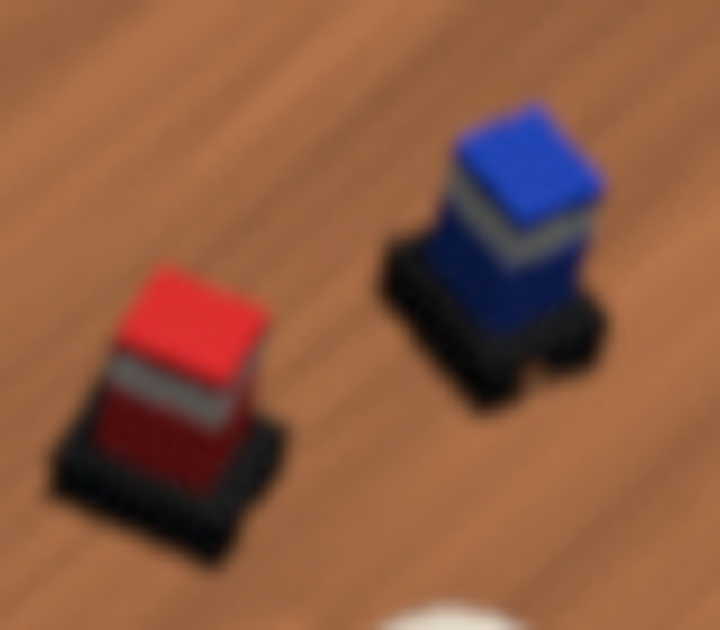

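View pics/d_top.png

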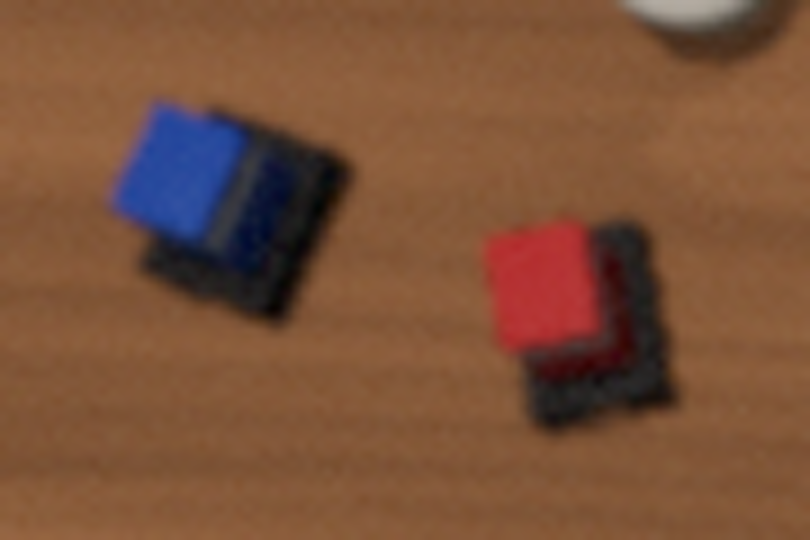

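```bash
cat >> seg.py <<'E'
def capmask(im,col):
    a=im.astype(int); r,g,b=a[...,0],a[...,1],a[...,2]
    if col=='red': return (r>125)&(g<0.45*r)&(b<0.45*r)
    return (b>95)&(r<0.5*b)&(g<0.65*b)
def cap(n,im,col,guess,z=0.084):
    """centre px, plane rect of cap nearest pixel guess"""
    bl=[b for b in blobs(capmask(im,col),30)]
    c,a,m=min(bl,key=lambda b:np.hypot(b[0][0]-guess[0],b[0][1]-guess[1]))
    k=8 # subpixel contour: upsample mask smooth
    up=cv2.resize(m.astype(np.float32),None,fx=k,fy=k,interpolation=cv2.INTER_LINEAR)
    cs,_=cv2.findContours((up>.5).astype(np.uint8),cv2.RETR_EXTERNAL,cv2.CHAIN_APPROX_NONE)
    ct=max(cs,key=cv2.contourArea)[:,0].astype(float); ct=(ct+.5)/k-.5
    P=np.array([onplane(n,u,v,z)[:2] for u,v in ct[::3]])
    (x,y),(w,h),ang=cv2.minAreaRect((P*1000).astype(np.float32))
    if w<h: w,h,ang=h,w,ang+90
    return c,a,(x/1000,y/1000),(w,h),((ang+90)%180)-90
E
python3 - <<'E'
from seg import *
s=np.load("pics/scene_a.npy");t=np.load("pics/top_a.npy")
for col,gs,gt in(("red",(331,136),(156,192)),("blue",(368,119),(115,179))):
    A=cap("scene",s,col,gs);B=cap("top",t,col,gt);print(col,A,B,tri(A[0],B[0]))
g=tri((305.47,186.83),(213.84,174.65));print("green",g)
E
```

```text
red ([331.0, 135.78], 144, (0.5467562255859375, 0.2637157897949219), (42.948768615722656, 38.469200134277344), 15.331215858459473) ([154.57, 191.12], 143, (0.5431295166015625, 0.2664891357421875), (42.06326675415039, 35.932796478271484), 15.145910263061523) (array([0.54425521, 0.26842071, 0.07759388]), np.float64(0.0003771985720323037))
blue ([368.19, 118.49], 117, (0.5817756958007813, 0.38796282958984374), (42.73780822753906, 34.78743362426758), -18.85729217529297) ([114.78, 178.81], 135, (0.576535888671875, 0.39133453369140625), (43.3071174621582, 34.807125091552734), -19.677330017089844) (array([0.5779423 , 0.39502986, 0.07525563]), np.float64(0.00018082155005624945))
green (array([0.60563628, 0.09299692, 0.06918471]), np.float64(0.00025212846569776167))
```

```bash
python3 - <<'E'
from seg import *
t=np.load("pics/top_a.npy").astype(float);s=np.load("pics/scene_a.npy").astype(float)
# top: table front edge row vs col
g=t[...,0]-t[...,2]
pts=[]
for u in range(50,460,20):
    col=cv2.GaussianBlur(g[65:95,u-2:u+3].mean(1).reshape(-1,1),(1,3),0).ravel(); d=np.diff(col); i=np.argmax(d); 
    w=d[max(i-2,0):i+3]; pts.append((u,65+.5+(np.arange(max(i-2,0),i+3)*w).sum()/w.sum()))
p=np.array(pts); k=np.polyfit(p[:,0],p[:,1],1); print((p[:,1]-np.polyval(k,p[:,0])).round(2),k)
for u in (50,450):
  print(onplane("top",u,np.polyval(k,u),0))
# scene left boundary of wood on right side
for v in (150,330): pass
E
python3 - <<'E'
import cv2
im=cv2.imread("pics/top0.png");cv2.imwrite("pics/topbig.png",cv2.resize(im,(800,600),interpolation=cv2.INTER_CUBIC))
E
```

```text
Traceback (most recent call last):
ValueError: operands could not be broadcast together with shapes (5,) (4,)
```

View pics/topbig.png

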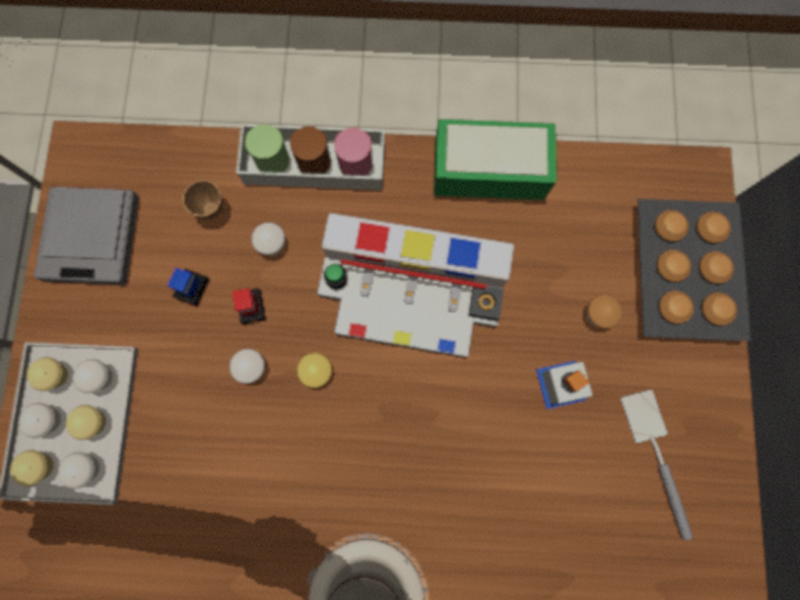

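```bash
cat > /tmp/e.py <<'E'
from seg import *
def edge(g,axis,fixed,lo,hi):
    out=[]
    for u in fixed:
        l=int(lo(u));h=int(hi(u))
        prof=(g[l:h,u-1:u+2].mean(1) if axis==0 else g[u-1:u+2,l:h].mean(0))
        prof=np.convolve(prof,[.25,.5,.25],'valid'); d=np.abs(np.diff(prof)); i=int(np.argmax(d)); a,b=max(i-2,0),min(i+3,len(d)); w=d[a:b]
        out.append((u,l+1.5+(np.arange(a,b)*w).sum()/w.sum()))
    return np.array(out)
E
cat > /tmp/e1.py <<'E'
import sys; sys.path.insert(0,'/tmp'); from e import *
def rep(n,p):
    k=np.polyfit(p[:,0],p[:,1],1); r=p[:,1]-np.polyval(k,p[:,0]); print(n,r.round(1),k.round(4))
t=np.load("pics/top_a.npy").astype(float);s=np.load("pics/scene_a.npy").astype(float)
g=t[...,0]-t[...,2]
rep("front",edge(g,0,list(range(40,150,15))+list(range(250,275,8))+list(range(365,460,15)),lambda u:70+.04*u,lambda u:88+.04*u))
rep("right",edge(g,1,[*range(100,120,5),*range(225,380,10)],lambda v:462+.07*(v-96),lambda v:480+.07*(v-96)))
gs=s[...,0]-s[...,2]
# scene right-edge from (512,135) to (340,384)
rep("scene",edge(gs,1,range(150,380,10),lambda v:500-(v-150)*.68-12,lambda v:min(500-(v-150)*.68+12,511)))
E
python3 /tmp/e1.py
```

```text
front [ 0.  -0.   0.  -0.   0.  -0.  -0.1 -0.   0.1  0.   0.1  0.  -0.1 -0.1
 -0.  -0.1  0.1  0.   0. ] [3.94000e-02 7.55438e+01]
right [-0.1 -0.3 -0.1 -0.2  0.3  0.2  0.3  0.1  0.2  0.2  0.   0.1 -0.   0.
 -0.  -0.1 -0.1 -0.2 -0.2 -0.2] [8.370000e-02 4.592771e+02]
scene [ 0.6 -1.9 -4.8 -3.7  5.4 -0.8 -1.2  0.9 -0.9 10.4 -4.5  6.1  4.1  2.1
  0.3 -1.7 -3.8 -5.2 -5.8 -4.3  6.8 -0.8  2.7] [ -0.6816 597.5127]
```

```bash
cat > /tmp/m.py <<'E'
import sys; sys.path.insert(0,'/tmp'); from seg import *
yaw=np.radians(-7.57); ex=np.array([np.cos(yaw),np.sin(yaw)]); ey=np.array([-ex[1],ex[0]])
s=np.load("pics/scene_a.npy");t=np.load("pics/top_a.npy")
for n,im in(("scene",s),("top",t)):
    a=im.astype(int);r,g,b=a[...,0],a[...,1],a[...,2]
    R_=(r>150)&(g<.4*r)&(b<.4*r)
    Y=masks(im)['yellow'];B=(b>110)&(r<.5*b)&(g<.6*b)
    O=(r>190)&(g>70)&(g<130)&(b<70); G=(g>110)&(r<.4*g)&(b<.7*g)
    for nm,m in(("R",R_),("Y",Y),("B",B),("O",O),("G",G)):
        for c,ar,_ in blobs(m,12):
            q={z:onplane(n,*c,z)[:2] for z in(.03,.095,.086)}
            print(n,nm,c,ar,{z:(v.round(4).tolist(),(np.array([v@ex,v@ey])).round(4).tolist()) for z,v in q.items()})
# front edge in scene: sample columns across expected edge line at various lateral positions
for n,im in(("scene",s),("top",t)):
    g=cv2.GaussianBlur(im.astype(np.float32)[...,2],(0,0),.6)
    base=(np.array([.4902,-.0455])+0)@ex  # yellow deck tile x
    vals=[]
    for y in np.arange(-.16,.075,.008):
        y0=np.array([.4902,-.0455])@ey
        xs=np.arange(-.05,.012,.0005)
        P=[proj(n,[*((base+x)*ex+(y0+y+.045)*ey),.03]) for x in xs]
        pr=cv2.remap(g,np.array([[p[0] for p in P]],np.float32),np.array([[p[1] for p in P]],np.float32),cv2.INTER_LINEAR)[0]
        d=np.diff(np.convolve(pr,np.ones(5)/5,'same'))[4:-4]; i=np.argmax(d); vals.append(base+xs[4+i])
    print(n,"edge x'",np.round(vals,4),np.median(vals))
E
python3 /tmp/m.py
```

```text
scene R [330.95, 135.56] 131 {0.03: ([0.5217, 0.3031], [0.4772, 0.3692]), 0.095: ([0.5516, 0.2562], [0.513, 0.3266]), 0.086: ([0.5474, 0.2627], [0.5081, 0.3325])}
scene R [264.46, 183.57] 63 {0.03: ([0.502, 0.043], [0.4919, 0.1088]), 0.095: ([0.5331, 0.0116], [0.5269, 0.0817]), 0.086: ([0.5288, 0.016], [0.5221, 0.0855])}
scene R [294.99, 205.03] 74 {0.03: ([0.6093, 0.0509], [0.5973, 0.1307]), 0.095: ([0.634, 0.019], [0.6259, 0.1024]), 0.086: ([0.6305, 0.0234], [0.622, 0.1063])}
scene R [307.81, 215.22] 372 {0.03: ([0.6549, 0.0513], [0.6424, 0.1372]), 0.095: ([0.6768, 0.0194], [0.6684, 0.1084]), 0.086: ([0.6738, 0.0239], [0.6648, 0.1124])}
scene R [261.93, 227.43] 14 {0.03: ([0.5944, -0.0601], [0.5971, 0.0188]), 0.095: ([0.6199, -0.0853], [0.6258, -0.0029]), 0.086: ([0.6164, -0.0818], [0.6218, 0.0001])}
scene R [251.0, 235.0] 21 {0.03: ([0.59, -0.0957], [0.5974, -0.0172]), 0.095: ([0.6158, -0.1188], [0.6261, -0.0367]), 0.086: ([0.6122, -0.1156], [0.6221, -0.034])}
scene R [227.61, 250.66] 38 {0.03: ([0.5797, -0.1687], [0.5969, -0.0909]), 0.095: ([0.6061, -0.1875], [0.6256, -0.106]), 0
[... 2972 characters left out ...]
22, -0.3074], [0.459, -0.2491])}
top B [348.88, 253.28] 25 {0.03: ([0.3867, -0.33], [0.4268, -0.2762]), 0.095: ([0.3832, -0.3141], [0.4212, -0.2608]), 0.086: ([0.3836, -0.3163], [0.422, -0.263])}Traceback (most recent call last):
  File "/tmp/m.py", line 21, in <module>
    P=[proj(n,[*((base+x)*ex+(y0+y+.045)*ey),.03]) for x in xs]
       ~~~~^^^^^^^^^^^^^^^^^^^^^^^^^^^^^^^^^^^^^^^
  File "h.py", line 12, in proj
    f,cx,cy,e,M=cam(n); q=M.T@(np.asarray(p,float)-e); return np.array([f*q[0]/q[2]+cx,f*q[1]/q[2]+cy])
                ~~~^^^
  File "h.py", line 5, in cam
    c=viewer.get_calibration(n); f=192/np.tan(np.radians(c['vfov'])/2)
ValueError: time passes only in moves, steps and waits
```

```bash
python3 - <<'E'
s=open('h.py').read()
s=s.replace('''def cam(n):
    c=viewer''','''import functools
@functools.lru_cache(None)
def cam(n):
    c=viewer''')
open('h.py','w').write(s)
E
python3 /tmp/m.py | grep -v "^scene [RYB] \|^top [RYB] "
```

```text
scene O [114.74, 243.99] 121 {0.03: ([0.3599, -0.3593], [0.4041, -0.3087]), 0.095: ([0.3995, -0.3666], [0.4443, -0.3108]), 0.086: ([0.394, -0.3656], [0.4387, -0.3105])}
scene edge x' [0.4809 0.4794 0.4794 0.4809 0.4804 0.4809 0.4809 0.4799 0.4804 0.4804
 0.4804 0.4794 0.4809 0.5009 0.5009 0.5009 0.5009 0.4804 0.4799 0.4794
 0.4799 0.4809 0.4814 0.4789 0.5009 0.5009 0.5009 0.5009 0.4814 0.4794] 0.48092178769081745
top edge x' [0.4774 0.4759 0.4774 0.4764 0.4779 0.4764 0.4779 0.4769 0.4754 0.4769
 0.4759 0.4779 0.4759 0.5009 0.5009 0.5009 0.5009 0.4759 0.4769 0.4754
 0.4774 0.4759 0.4779 0.4769 0.5004 0.5009 0.5009 0.5009 0.4754 0.4774] 0.47742178769081745
```

```bash
python3 - <<'E'
from seg import *
s=np.load("pics/scene_a.npy");t=np.load("pics/top_a.npy")
A=[cv2.resize(s[235:275,190:235],None,fx=9,fy=9,interpolation=cv2.INTER_CUBIC)[:360,:400],cv2.resize(t[175:215,290:335],None,fx=9,fy=9,interpolation=cv2.INTER_CUBIC)[:360,:400]]
B=[cv2.resize(s[170:215,285:330],None,fx=8,fy=8,interpolation=cv2.INTER_CUBIC),cv2.resize(t[155:200,190:235],None,fx=8,fy=8,interpolation=cv2.INTER_CUBIC)]
cv2.imwrite("pics/sock.png",np.hstack(A)[:,:,::-1]);cv2.imwrite("pics/plung.png",np.hstack(B)[:,:,::-1])
print(s[250:258,205:218].tolist()[3:5]); print(t[193,303:320].tolist()); print(s[181,298:314].tolist(),t[175,206:222].tolist())
E
```

```text
[[[119, 95, 60], [170, 133, 75], [179, 140, 77], [139, 108, 58], [96, 74, 41], [79, 63, 39], [75, 61, 40], [75, 61, 41], [80, 63, 41], [113, 87, 50], [163, 126, 70], [181, 139, 79], [150, 118, 74]], [[124, 98, 62], [177, 136, 76], [183, 141, 78], [141, 108, 60], [95, 74, 44], [80, 67, 50], [81, 72, 61], [80, 72, 62], [88, 76, 61], [117, 93, 61], [162, 126, 72], [182, 143, 82], [153, 121, 75]]]
[[81, 82, 82], [81, 81, 79], [88, 81, 70], [116, 94, 63], [145, 115, 68], [136, 113, 77], [100, 90, 78], [82, 80, 79], [80, 79, 76], [77, 73, 64], [100, 81, 53], [137, 107, 59], [148, 116, 64], [110, 87, 56], [70, 65, 59], [76, 75, 74], [82, 81, 78]]
[[169, 109, 71], [164, 107, 69], [152, 111, 69], [128, 126, 74], [103, 144, 80], [84, 153, 84], [75, 156, 85], [72, 159, 86], [73, 159, 86], [76, 158, 87], [82, 156, 86], [91, 150, 83], [111, 139, 79], [135, 123, 73], [150, 107, 67], [154, 100, 65]] [[148, 140, 131], [101, 103, 95], [58, 99, 63], [65, 133, 78], [73, 147, 88], [82, 153, 97], [80, 153, 96], [81, 155, 96], [80, 152, 95], [82, 153, 96], [78, 152, 94], [75, 144, 89], [55, 118, 66], [39, 76, 46], [46, 53, 45], [82, 84, 78]]
```

View pics/sock.png

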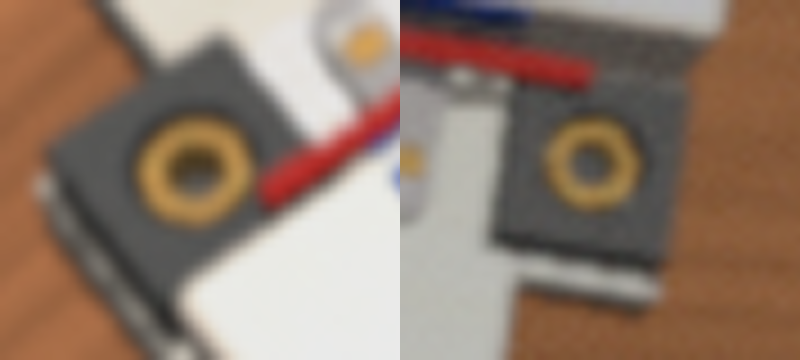

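View pics/plung.png

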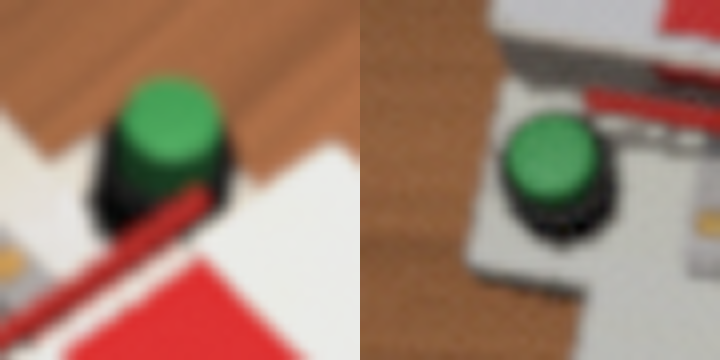

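```bash
cat > /tmp/m2.py <<'E'
from seg import *
yaw=np.radians(-7.57); ex=np.array([np.cos(yaw),np.sin(yaw)]); ey=np.array([-ex[1],ex[0]])
s=np.load("pics/scene_a.npy");t=np.load("pics/top_a.npy")
def sub(m,k=8):
    up=cv2.resize(m.astype(np.float32),None,fx=k,fy=k,interpolation=cv2.INTER_LINEAR)
    cs,_=cv2.findContours((up>.5).astype(np.uint8),cv2.RETR_EXTERNAL,cv2.CHAIN_APPROX_NONE)
    c=max(cs,key=cv2.contourArea)[:,0].astype(float); return (c+.5)/k-.5
def show(nm,n,uv,z):
    p=onplane(n,*uv,z)[:2]; print(nm,n,np.round(uv,2),p.round(4),"disp",round(p@ex-.589,4),round(p@ey-.01945,4))
for n,im,roi in(("scene",s,(195,240,225,265)),("top",t,(300,185,322,202))):
    a=im.astype(int);r,g,b=a[...,0],a[...,1],a[...,2]
    m=(r-b>38)&(g-b>22); k=np.zeros_like(m);k[roi[1]:roi[3],roi[0]:roi[2]]=1;m&=k
    bl=max(blobs(m,5),key=lambda q:q[1]); e=cv2.fitEllipse(sub(bl[2]).astype(np.float32)); show("socket",n,e[0],.056); print(e[1],bl[1])
for n,im in(("scene",s),("top",t)):
    a=im.astype(int);r,g,b=a[...,0],a[...,1],a[...,2]
    m=(g>115)&(g>r*1.25)&(g>b*1.4); m[240:]=0; m[:150]=0
    bl=max(blobs(m,5),key=lambda q:q[1]); e=cv2.fitEllipse(sub(bl[2]).astype(np.float32)); show("plunger",n,e[0],.086); print(e[1],bl[1])
    # key head top
    m=(r>(185 if n=="scene" else 150))&(g>.3*r)&(g<.62*r)&(b<.4*r); k=np.zeros_like(m)
    x0,y0,x1,y1=(100,230,135,262) if n=="scene" else (355,232,385,256); k[y0:y1,x0:x1]=1; m&=k
    bl=max(blobs(m,5),key=lambda q:q[1]); c=sub(bl[2]); P=np.array([onplane(n,*q,.121)[:2]*1000 for q in c],np.float32); rc=cv2.minAreaRect(P)
    print("head",n,bl[0],bl[1],rc)
    m=(r>(190 if n=="scene" else 150))&(g>.85*r)&(b>.75*r); k=np.zeros_like(m)
    x0,y0,x1,y1=(95,230,145,275) if n=="scene" else (340,228,390,262); k[y0:y1,x0:x1]=1; m&=k
    bl=max(blobs(m,5),key=lambda q:q[1]); c=sub(bl[2]); P=np.array([onplane(n,*q,.075)[:2]*1000 for q in c],np.float32); rc=cv2.minAreaRect(P)
    print("standtop",n,bl[0],bl[1],rc)
    m=(b>90)&(r<.55*b); k=np.zeros_like(m); x0,y0,x1,y1=(95,230,155,290) if n=="scene" else (335,225,390,265); k[y0:y1,x0:x1]=1; m&=k
    c=np.argwhere(m)[:,::-1]; P=np.array([onplane(n,*q,.0)[:2]*1000 for q in c],np.float32); print("blue base",n,cv2.minAreaRect(P))
E
python3 /tmp/m2.py
python3 - <<'E'
import sys; sys.path.insert(0,'.')
from h import *
t=np.load("pics/top_a.npy"); s=np.load("pics/scene_a.npy")
A=[cv2.resize(i,(400,400),interpolation=cv2.INTER_CUBIC) for i in (s[230:290,95:155],t[220:270,335:385])]
cv2.imwrite("pics/key.png",np.hstack(A)[:,:,::-1])
E
```

```text
socket scene [211.2  253.52] [ 0.5672 -0.21  ] disp 0.0009 -0.1529
(12.011632919311523, 13.264680862426758) 115
socket top [310.87 192.6 ] [ 0.565  -0.2082] disp -0.0015 -0.1514
(10.245810508728027, 10.864391326904297) 75
plunger scene [306.04 184.47] [0.6083 0.0902] disp 0.0022 0.1501
(9.938089370727539, 11.741353988647461) 93
head scene [114.81, 243.81] 135 ((415.1304016113281, -368.24755859375), (31.871109008789062, 31.438610076904297), 37.76070785522461)
standtop scene [121.27, 255.42] 304 ((414.5450134277344, -367.9762878417969), (65.55903625488281, 66.07061004638672), 15.174431800842285)
blue base scene ((413.24102783203125, -368.13421630859375), (78.56524658203125, 77.47418975830078), 15.119327545166016)
plunger top [213.36 173.89] [0.6039 0.0927] disp -0.0026 0.152
(9.129087448120117, 10.244857788085938) 75Traceback (most recent call last):
  File "/tmp/m2.py", line 21, in <module>
    bl=max(blobs(m,5),key=lambda q:q[1]); c=sub(bl[2]); P=np.array([onplane(n,*q,.121)[:2]*1000 for q in c],np.float32); rc=cv2.minAreaRect(P)
ValueError: max() iterable argument is empty
```

View pics/key.png

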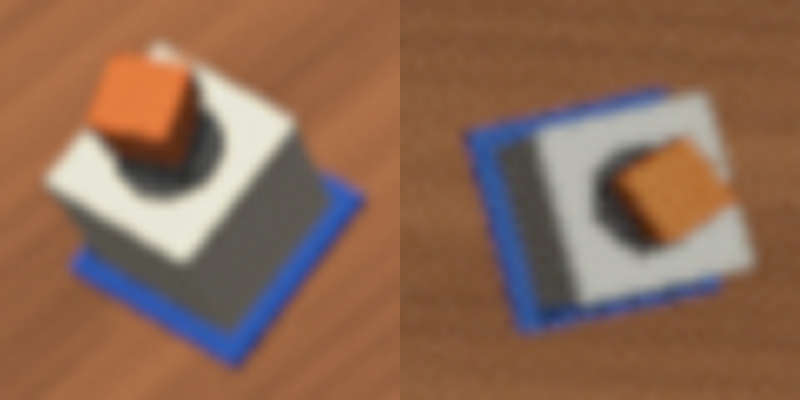

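```bash
sed -i 's/r>(185 if n=="scene" else 150))&(g>.3/r>(185 if n=="scene" else 140))\&(g>.3/; s/(355,232,385,256)/(355,228,385,256)/' /tmp/m2.py; python3 - <<'E'
from h import *
t=np.load("pics/top_a.npy"); print(t[238:250:3,362:378].tolist()[1:3])
for uv in((172,153),(158,234),(201,237),(386,200)): print(onplane("top",*uv,.05).round(3))
E
```

```text
[[[99, 65, 51], [134, 80, 45], [166, 105, 56], [174, 112, 55], [180, 118, 60], [182, 118, 59], [181, 117, 57], [181, 114, 55], [181, 115, 55], [181, 114, 55], [179, 113, 53], [178, 120, 72], [174, 138, 104], [167, 145, 125], [147, 115, 91], [139, 95, 63]], [[72, 41, 27], [100, 52, 17], [140, 82, 37], [168, 105, 50], [180, 116, 57], [180, 117, 57], [180, 114, 57], [183, 119, 61], [182, 115, 57], [182, 114, 55], [179, 110, 52], [181, 113, 55], [181, 113, 56], [177, 111, 57], [165, 104, 61], [145, 94, 59]]]
[0.675 0.233 0.05 ]
[0.418 0.253 0.05 ]
[0.414 0.122 0.05 ]
[ 0.553 -0.441  0.05 ]
```

```bash
sed -i 's/&(g>.3\*r)&(g<.62\*r)&(b<.4\*r)/\&(g>.3*r)\&(g<.68*r)\&(b<.365*r)/' /tmp/m2.py; python3 /tmp/m2.py | grep -v sock
cat >> h.py <<'E'
YAW=np.radians(-7.57); EX=np.array([np.cos(YAW),np.sin(YAW)]); EY=np.array([-EX[1],EX[0]])
O=.589*EX+.01945*EY   # dispenser origin
def D(x,y,z): return np.array([*(O+x*EX+y*EY),z])
GD=0.0188
def st(tag=""):
    print(tag,"t",round(manip.current_clock(),2),"p",np.round(manip.current_tool_pos(),4),"F",np.round(manip.current_force(),1),"gap",round(manip.current_finger_gap(),4))
E
python3 - <<'E'
from h import *
print(O, D(0,.15,0),D(0,-.15,0))
try:
  for p,y in(((.545,.265,.06),105.2),((.579,.39,.06),70.7),(D(-.068,.09,.1),82.43),(D(0,.09,.1),82.43),(D(0,-.15,.13),82.43),((.4145,-.368,.1),37.7),((.4145,-.368,.2),127.7)):
    print(np.round(manip.solve_ik(np.array(p),down(np.radians(y))),3))
except Exception as e: print(repr(e))
st()
E
```

```text
(12.011632919311523, 13.264680862426758) 115
(10.245810508728027, 10.864391326904297) 75
plunger scene [306.04 184.47] [0.6083 0.0902] disp 0.0022 0.1501
(9.938089370727539, 11.741353988647461) 93
head scene [114.8, 243.85] 132 ((415.16790771484375, -368.47271728515625), (31.895103454589844, 31.12351417541504), 36.88047409057617)
standtop scene [121.27, 255.42] 304 ((414.5450134277344, -367.9762878417969), (65.55903625488281, 66.07061004638672), 15.174431800842285)
blue base scene ((413.24102783203125, -368.13421630859375), (78.56524658203125, 77.47418975830078), 15.119327545166016)
plunger top [213.36 173.89] [0.6039 0.0927] disp -0.0026 0.152
(9.129087448120117, 10.244857788085938) 75
head top [368.74, 243.19] 80 ((413.0407409667969, -363.8549499511719), (27.221330642700195, 27.71331024169922), 37.883583068847656)
standtop top [364.17, 244.59] 275 ((412.88934326171875, -367.1480407714844), (66.77096557617188, 66.684814453125), 14.904285430908203)
blue base top ((404.8758850097656, -343.12615966796875), (79.23754119873047, 34.920806884765625), 23.41423797607422)
[ 0.58642895 -0.05831283] [0.60618956 0.09037987 0.        ] [ 0.56666835 -0.20700552  0.        ]
[-0.23   0.621 -0.355  1.783  0.289  0.789  1.107]
[-0.442  0.745 -0.282  1.531  0.243  0.901  0.429]
[-0.023  0.431 -0.125  1.957  0.076  0.758  1.247]
[ 0.006  0.53  -0.133  1.79   0.091  0.828  1.267]
[ 0.147  0.498  0.208  1.772 -0.128  0.885  1.85 ]
[ 0.047  0.602  0.829  1.928 -0.58   0.868  1.838]
[ 1.594  0.698 -1.299  1.805  0.721  1.218  2.307]
 t 0.2 p [0.1669 0.6278 0.2261] F [ 0.2 -0.5  0.2] gap 0.0917
```

```bash
python3 - <<'E'
from h import *
x,y=.545,.2655; q=down(np.radians(105.2))
manip.move_pose([x,y,.19],q); st("above")
manip.servo_line([x,y,.036],vel=.15); st("down")
effector.close(25); st("closed")
manip.servo_line([x,y,.045],vel=.1); st("lift")
snap("scene","b"); t=snap("top","b")
E
python3 -c "
from h import *
s=np.load('pics/scene_b.npy'); crop(s,250,60,430,200,4,'b1.png')"
```

```text
above t 2.1 p [0.5444 0.267  0.1902] F [0.7 0.4 0.3] gap 0.0921
down t 3.27 p [0.5457 0.266  0.037 ] F [ 0.1 -0.1  0.5] gap 0.0921
closed t 4.21 p [0.545  0.2655 0.036 ] F [-0.9  0.8 -0.6] gap 0.0339
lift t 4.46 p [0.5455 0.2657 0.0457] F [ 0.2 -0.4 -1.8] gap 0.034
```

View pics/b1.png

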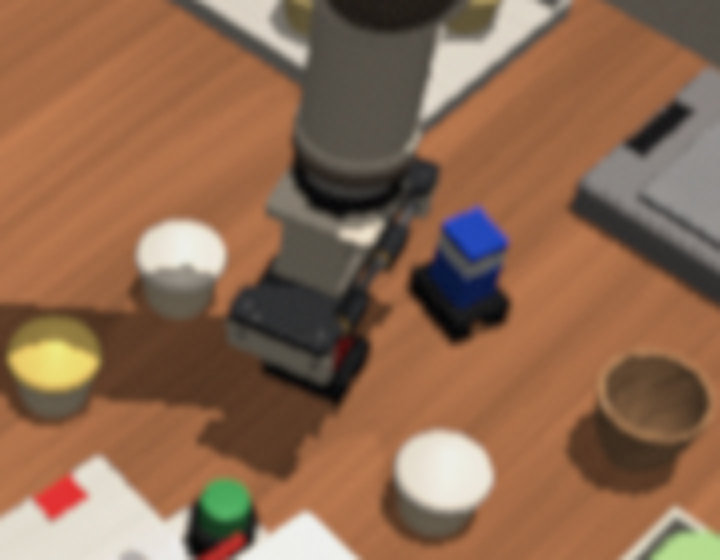

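```bash
cat > place.py <<'E'
from h import *
QD=down(YAW+np.pi/2)
def place(ydock,tz=.036,dx=-.068):
    """can held with TCP tz above its underside: set on deck, release, look"""
    p=manip.current_tool_pos(); manip.servo_line([p[0],p[1],.175],vel=.25)
    manip.move_pose(D(dx,ydock,.175),QD); st("over")
    manip.servo_line(D(dx,ydock,.03+tz+.006),vel=.15)
    for k in range(8):
        z=manip.current_tool_pos()[2]
        manip.servo_line(D(dx,ydock,.03+tz+.006-.001*(k+1)),vel=.03)
        if manip.current_force()[2]>1.5: break
    st("down")
E
python3 - <<'E'
from place import *
place(.09)
snap("scene","c"); effector.open_jaws(); st("open")
E
python3 -c "
from h import *
s=np.load('pics/scene_c.npy'); crop(s,180,90,380,240,4,'b2.png')"
```

```text
over t 6.12 p [0.5309 0.0421 0.1746] F [ 0.2  0.1 -2. ] gap 0.034
down t 8.71 p [0.5309 0.0399 0.0659] F [-2.7 -0.3  6.4] gap 0.0339
open t 9.8 p [0.5309 0.0398 0.065 ] F [-0.6 -0.2  0.3] gap 0.0915
```

View pics/b2.png

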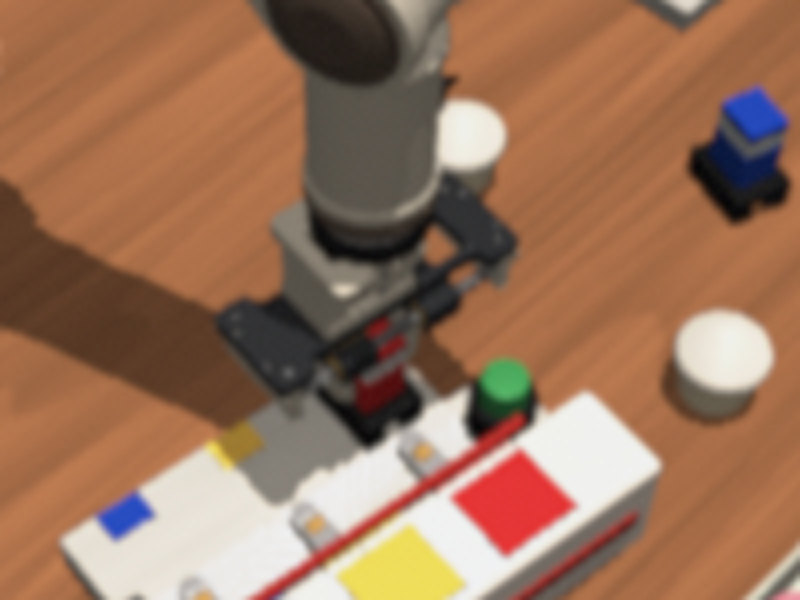

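```bash
cat >> place.py <<'E'
def slide(ydock,x0,x1,z,flim=8,step=.004,yo=0,vel=.05):
    x=x0
    while x<x1-1e-6:
        x=min(x+step,x1); manip.servo_line(D(x,ydock+yo,z),vel=vel)
        F=np.array(manip.current_force()); fx=F[:2]@EX; fy=F[:2]@EY
        p=np.array(manip.current_tool_pos()); xm=(p[:2]-O)@EX
        print(f"x {x*1e3:.0f} meas {xm*1e3:.1f} y {((p[:2]-O)@EY-ydock)*1e3:.1f} Fx {fx:.1f} Fy {fy:.1f} Fz {F[2]:.1f}")
        if -fx>flim or abs(fy)>6: print("limit"); return x
    return x
E
python3 - <<'E'
from place import *
effector.close(25); st("c")
slide(.09,-.068,-.036,.0665); st("end")
E
```

```text
c t 10.73 p [0.5309 0.0399 0.065 ] F [0.3 0.  0. ] gap 0.0343
x -64 meas -63.7 y -0.0 Fx -0.4 Fy 0.5 Fz -1.4
x -60 meas -59.7 y -0.0 Fx 0.8 Fy -0.1 Fz -1.8
x -56 meas -55.7 y 0.0 Fx 0.2 Fy 0.2 Fz -1.8
x -52 meas -51.7 y -0.0 Fx -0.6 Fy -0.9 Fz -1.8
x -48 meas -47.7 y -0.0 Fx 0.4 Fy -0.2 Fz -2.2
x -44 meas -43.7 y 0.0 Fx 0.2 Fy 0.1 Fz -2.0
x -40 meas -39.7 y -0.0 Fx -0.0 Fy -0.5 Fz -3.0
x -36 meas -35.7 y -0.0 Fx -0.5 Fy -0.4 Fz -2.2
end t 12.73 p [0.5629 0.0356 0.0665] F [-0.5 -0.3 -2.2] gap 0.0338
```

```bash
python3 - <<'E'
from place import *
effector.open_jaws()
manip.servo_line(D(-.036,.09,.0895),vel=.1)
effector.close(40); st("c")
slide(.09,-.036,-.018,.0895,step=.006); 
slide(.09,-.018,.012,.0895,flim=28,step=.002,vel=.04); st("end")
E
```

```text
c t 15.09 p [0.5626 0.0356 0.0895] F [-0.3 -0.1 -0.5] gap 0.0334
x -30 meas -29.6 y -0.0 Fx 0.6 Fy 0.7 Fz -0.0
x -24 meas -23.5 y 0.0 Fx 2.2 Fy 0.4 Fz -0.2
x -18 meas -17.6 y 0.0 Fx -0.4 Fy -0.0 Fz 1.8
x -16 meas -16.7 y 0.1 Fx -2.6 Fy -0.8 Fz 4.8
x -14 meas -14.9 y 0.0 Fx -3.0 Fy -0.2 Fz 5.9
x -12 meas -13.0 y 0.1 Fx -4.4 Fy 0.2 Fz 6.8
x -10 meas -10.0 y 0.1 Fx -1.7 Fy -0.3 Fz 4.6
x -8 meas -7.2 y 0.1 Fx -0.2 Fy 0.1 Fz 4.3
x -6 meas -5.0 y 0.0 Fx 0.4 Fy -0.2 Fz 4.2
x -4 meas -3.3 y 0.1 Fx 1.5 Fy 1.2 Fz 2.7
x -2 meas -1.6 y 0.1 Fx 2.5 Fy -0.2 Fz 2.8
x 0 meas -0.7 y 0.1 Fx -0.8 Fy -0.8 Fz 6.9
x 2 meas -0.4 y 0.1 Fx -5.9 Fy -1.3 Fz 12.8
x 4 meas 0.7 y 0.1 Fx -8.4 Fy -1.0 Fz 15.4
x 6 meas 0.9 y 0.1 Fx -13.2 Fy -1.6 Fz 21.4
x 8 meas 1.1 y 0.1 Fx -18.3 Fy -1.9 Fz 26.1
x 10 meas 1.4 y 0.1 Fx -23.5 Fy -2.3 Fz 31.4
x 12 meas 1.6 y 0.1 Fx -28.4 Fy -3.3 Fz 38.1
limit
end t 19.64 p [0.5999 0.0308 0.0901] F [-28.5   0.4  38.1] gap 0.0336
```

```bash
python3 - <<'E'
from place import *
manip.servo_line(D(.001,.09,.0900),vel=.05); st("back")
effector.open_jaws(); st("open")
manip.servo_line(D(-.002,.09,.19),vel=.2)
# head to blue
manip.move_pose([.50,.33,.25],down(np.radians(70.7)))
s=snap("scene","d");t=snap("top","d"); st()
crop(s,190,110,390,300,4,"e1.png"); crop(t,190,120,350,240,5,"e2.png")
E
```

```text
back t 20.01 p [0.5981 0.0309 0.0897] F [-3.3  1.1  6.8] gap 0.0335
open t 21.05 p [0.5993 0.0308 0.09  ] F [-0.4  0.4  0.5] gap 0.0916
 t 23.02 p [0.5011 0.3278 0.2493] F [-0.2 -0.4  0.5] gap 0.0918
```

View pics/e1.png

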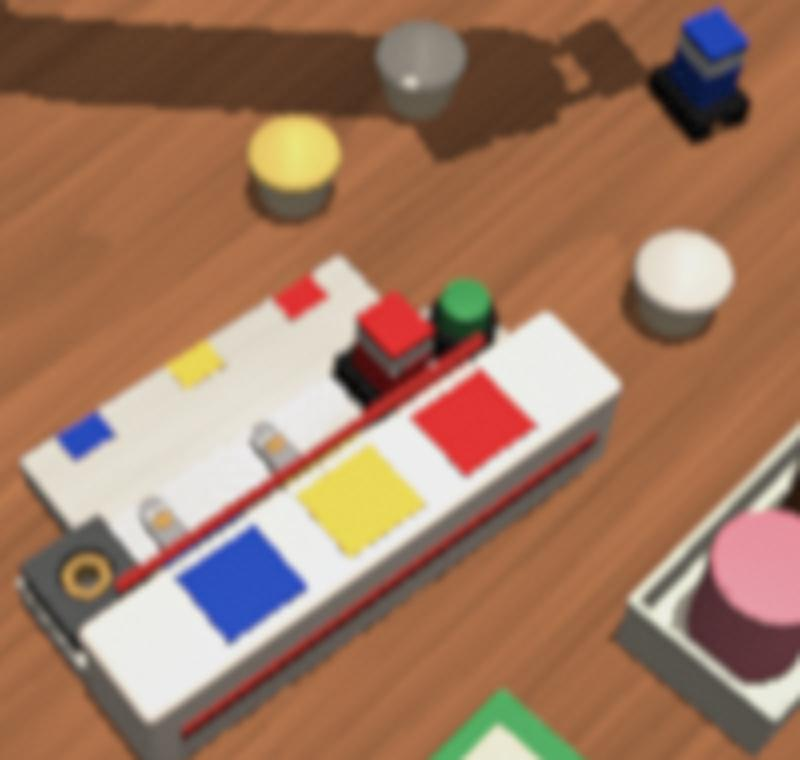

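View pics/e2.png

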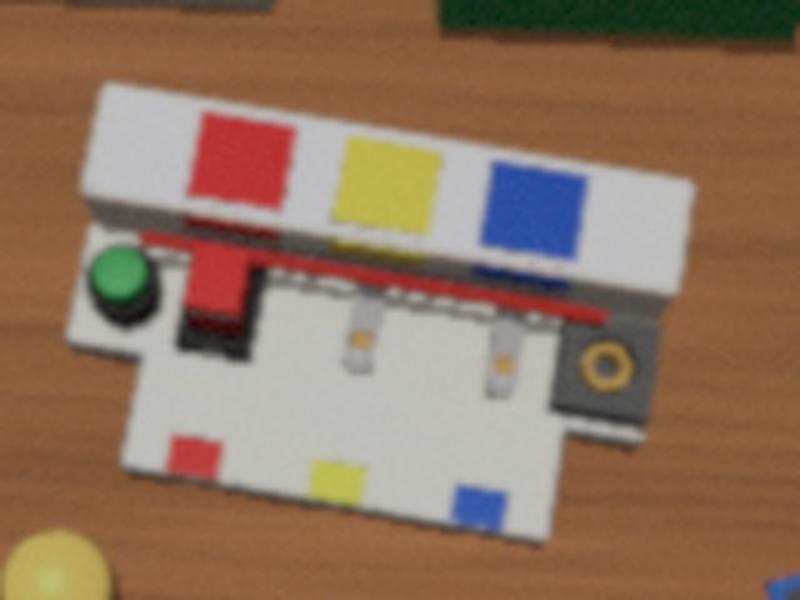

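View pics/top_d.png

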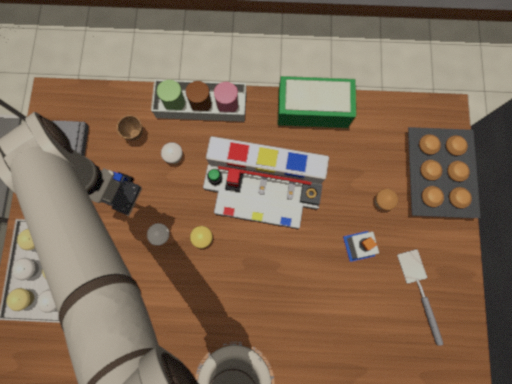

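```bash
cat > chk.py <<'E'
from seg import *
def chk(tag,n,col,yd,z=.114):
    im=np.load(f"pics/{n}_{tag}.npy"); g=proj(n,D(0,yd,z)); a=im.astype(int);r,gg,b=a[...,0],a[...,1],a[...,2]
    m=((r>150)&(gg<.4*r)&(b<.4*r)) if col=="red" else (b>110)&(r<.5*b)&(gg<.6*b)
    k=np.zeros(m.shape,np.uint8); cv2.circle(k,tuple(int(round(v)) for v in g),11,1,-1); m&=k>0
    bl=max(blobs(m,5),key=lambda q:q[1]); p=onplane(n,*bl[0],z)[:2]-O; print(n,col,bl[0],bl[1],"pred px",g.round(1),"rel dock mm",round(p@EX*1e3,1),round((p@EY-yd)*1e3,1))
E
python3 - <<'E'
from chk import *
chk("d","scene","red",.09); chk("d","top","red",.09)
A=cap("scene",np.load("pics/scene_d.npy"),"blue",(368,119)); print(A)
E
```

```text
scene red [288.39, 190.71] 168 pred px [288.2 189.8] rel dock mm 2.5 -1.3
top red [233.0, 174.43] 144 pred px [233.1 174.3] rel dock mm -0.6 0.2
([368.09, 118.5], 119, (0.5816231079101563, 0.38751620483398436), (42.73780822753906, 35.7313346862793), -18.85729217529297)
```

```bash
python3 - <<'E'
from place import *
x,y=.579,.3896
manip.move_pose([x,y,.17],down(np.radians(70.7)))
manip.servo_line([x,y,.041],vel=.15)
effector.close(30); st("closed")
place(-.09,tz=.041)
effector.open_jaws(); effector.close(40); st("regrip")
x=slide(-.09,-.068,-.018,.0715,step=.006)
E
```

```text
closed t 25.53 p [0.5791 0.39   0.0411] F [1.1 1.3 0.3] gap 0.0339
over t 28.14 p [ 0.5079 -0.1373  0.175 ] F [-0.7 -0.  -2.9] gap 0.0335
down t 30.69 p [ 0.5074 -0.1385  0.071 ] F [-2.8  1.   5.7] gap 0.0341
regrip t 32.67 p [ 0.5072 -0.1385  0.07  ] F [ 0.3 -0.1  0.2] gap 0.0335
x -62 meas -61.6 y 0.0 Fx -0.2 Fy 0.3 Fz -2.4
x -56 meas -55.6 y 0.1 Fx -0.2 Fy -0.7 Fz -2.7
x -50 meas -49.6 y 0.0 Fx -0.0 Fy -0.4 Fz -3.0
x -44 meas -43.7 y 0.0 Fx 0.6 Fy -0.5 Fz -2.1
x -38 meas -37.6 y 0.0 Fx 0.5 Fy -0.1 Fz -3.9
x -32 meas -31.5 y 0.1 Fx 1.3 Fy -0.7 Fz -4.9
x -26 meas -25.4 y 0.0 Fx 0.6 Fy -0.0 Fz -4.6
x -20 meas -19.4 y 0.0 Fx 0.7 Fy 0.4 Fz -5.0
x -18 meas -17.7 y 0.0 Fx 2.0 Fy -0.7 Fz -4.5
```

```bash
python3 - <<'E'
from place import *
slide(-.09,-.018,.012,.0708,flim=25,step=.002,vel=.04); st("end")
p=manip.current_tool_pos(); xm=(np.array(p[:2])-O)@EX
manip.servo_line(D(xm,-.09,.0715),vel=.05); effector.open_jaws(); st("open")
manip.servo_line(D(xm,-.09,.19),vel=.25)
manip.move_pose([.45,-.3,.25],down(np.radians(37.4)))
s=snap("scene","e");t=snap("top","e"); st()
crop(s,190,110,390,300,4,"e1.png"); cv2.imwrite("pics/e2.png",cv2.resize(t,(800,600))[:,:,::-1])
from chk import *
for n in("scene","top"):
    for c,y in(("red",.09),("blue",-.09)):
        try: chk("e",n,c,y)
        except Exception as e: print(n,c,e)
E
```

```text
x -16 meas -15.8 y 0.0 Fx -0.6 Fy 0.1 Fz -2.6
x -14 meas -13.8 y 0.0 Fx -0.6 Fy -0.4 Fz -2.9
x -12 meas -11.7 y -0.0 Fx -0.7 Fy -0.2 Fz -0.2
x -10 meas -9.3 y -0.0 Fx -1.1 Fy -0.1 Fz 2.1
x -8 meas -7.1 y -0.0 Fx 0.9 Fy -0.0 Fz 2.4
x -6 meas -5.2 y -0.0 Fx 1.6 Fy -0.1 Fz 2.2
x -4 meas -3.4 y -0.0 Fx 1.5 Fy 0.1 Fz 1.9
x -2 meas -1.5 y -0.0 Fx 2.2 Fy -0.1 Fz 2.1
x 0 meas -0.3 y -0.0 Fx -0.0 Fy -0.2 Fz 0.1
x 2 meas 1.1 y 0.0 Fx 0.7 Fy 0.7 Fz -3.1
x 4 meas 1.3 y 0.1 Fx -5.7 Fy 0.8 Fz 2.6
x 6 meas 1.4 y 0.1 Fx -11.2 Fy 0.9 Fz 9.0
x 8 meas 1.6 y 0.1 Fx -16.2 Fy 1.9 Fz 14.0
x 10 meas 1.7 y 0.2 Fx -21.4 Fy 1.0 Fz 20.9
x 12 meas 1.9 y 0.2 Fx -27.1 Fy 1.0 Fz 26.2
limit
end t 38.81 p [ 0.5765 -0.1476  0.0705] F [-26.7   4.5  26.2] gap 0.0336
open t 40.2 p [ 0.5765 -0.1478  0.0715] F [-0.1 -0.4 -0. ] gap 0.0919
 t 41.77 p [ 0.4513 -0.2976  0.2488] F [ 0.7 -1.2  0. ] gap 0.092
scene red [288.34, 190.82] 174 pred px [288.2 189.8] rel dock mm 2.6 -1.6
scene blue [230.37, 229.98] 187 pred px [230.3 228.1] rel dock mm 4.2 -2.8
top red [232.97, 174.86] 132 pred px [233.1 174.3] rel dock mm -1.9 0.0
top blue [292.54, 185.43] 145 pred px [293.2 184.6] rel dock mm -2.7 1.5
```

View pics/e1.png

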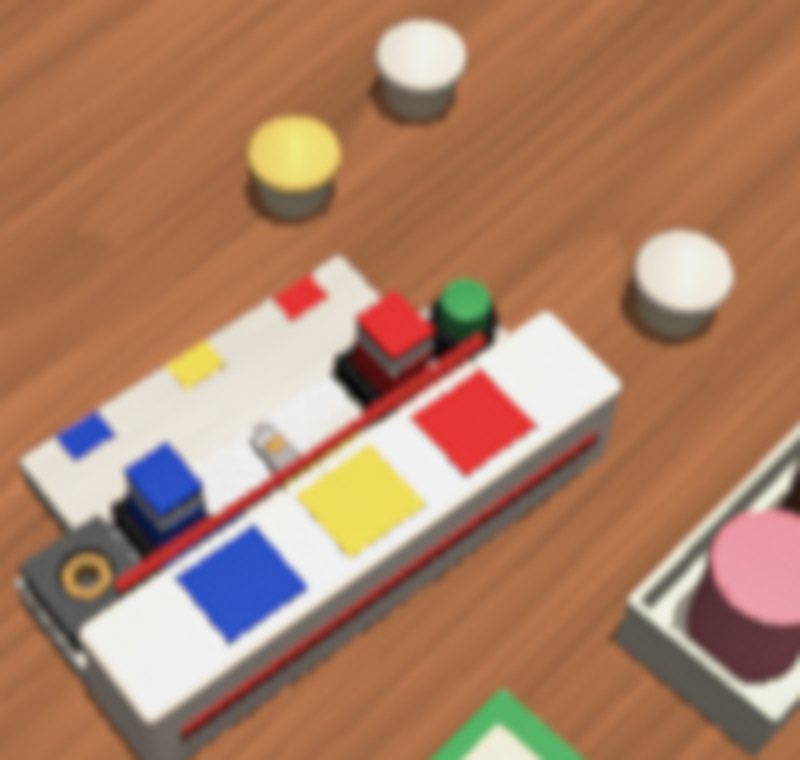

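View pics/e2.png

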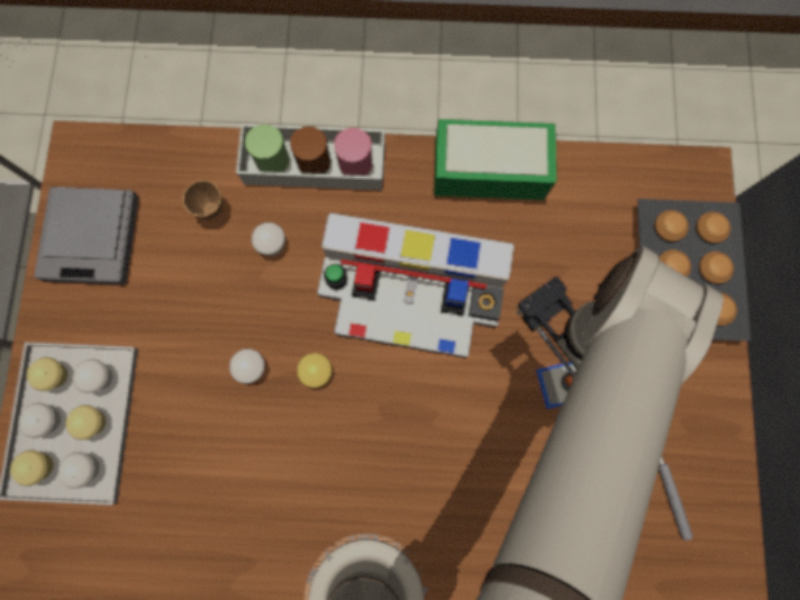

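```bash
cat >> h.py <<'E'
def dn(deg): return down(np.radians(deg))
HX=np.array([.4139,-.367]); SK=np.array([.5661,-.2091])
E
python3 - <<'E'
from h import *
manip.move_pose([*HX,.17],dn(127.4)); st(); print(np.round(manip.current_q(),2))
manip.servo_line([*HX,.091],vel=.12); st("down")
effector.close(6); st("c1")
effector.open_jaws(); manip.servo_line([*HX,.135],vel=.2)
manip.servo_line([*HX,.135],ori=dn(217.4),vel=.2); print(np.round(manip.current_q(),2))
manip.servo_line([*HX,.091],vel=.12); st("d2")
effector.close(6); st("c2")
effector.close(40); st("c3")
E
```

```text
t 42.88 p [ 0.4142 -0.3662  0.1697] F [ 0.3 -0.2  0.4] gap 0.0917
[ 1.48  0.6  -1.08  1.84  0.61  1.08  2.39]
down t 43.68 p [ 0.4145 -0.367   0.0915] F [0.3 0.1 0.1] gap 0.092
c1 t 44.67 p [ 0.4141 -0.3671  0.091 ] F [ 1.2 -0.8 -0.5] gap 0.03Traceback (most recent call last):
  File "<stdin>", line 6, in <module>
bench.PlanningError: the arm cannot follow that straight line within its joint ranges
```

```bash
python3 - <<'E'
from h import *
effector.open_jaws(); manip.servo_line([*HX,.2],vel=.2)
manip.movej([.725,.45,0,1.9,0,.79,1.34]); st("n"); print(R.from_quat(manip.current_tcp_rot()).as_matrix().round(2).tolist())
q=manip.solve_ik(np.array([*HX,.15]),dn(37.4)); print(np.round(q,2))
manip.move_pose([*HX,.15],dn(37.4)); st()
manip.servo_line([*HX,.091],vel=.12); st("d2")
effector.close(6); st("c2")
effector.close(40); st("c3")
E
```

```text
n t 47.85 p [ 0.3977 -0.3874  0.1065] F [ 0.1 -0.   0.7] gap 0.0916
[[0.82, 0.58, -0.0], [0.58, -0.82, 0.0], [-0.0, -0.0, -1.0]]
[ 0.69  0.39 -0.01  1.88  0.01  0.88  1.32]
 t 48.17 p [ 0.4154 -0.3667  0.1511] F [-0.3  0.1  0.5] gap 0.0918
d2 t 48.81 p [ 0.4135 -0.3672  0.0907] F [ 0.3  0.1 -1. ] gap 0.0918
c2 t 49.79 p [ 0.4139 -0.367   0.091 ] F [-0.3 -0.2  0.3] gap 0.0304
c3 t 50.01 p [ 0.4139 -0.367   0.091 ] F [ 1.1  0.4 -0.1] gap 0.0295
```

```bash
python3 - <<'E'
from h import *
manip.servo_line([*HX,.215],vel=.2); st("lift")
manip.move_pose([*SK,.215],dn(82.4)); st("over"); print(np.round(manip.current_q(),2))
s=snap("scene","k");t=snap("top","k")
crop(s,150,150,300,290,4,"k1.png")
E
```

```text
lift t 50.77 p [ 0.4131 -0.3664  0.2138] F [-0.2  0.2 -2.1] gap 0.0298
over t 51.66 p [ 0.5648 -0.2104  0.2138] F [ 0.   0.4 -2.8] gap 0.0293
[ 0.49  0.41 -0.23  1.69  0.11  1.06  1.66]
```

View pics/k1.png

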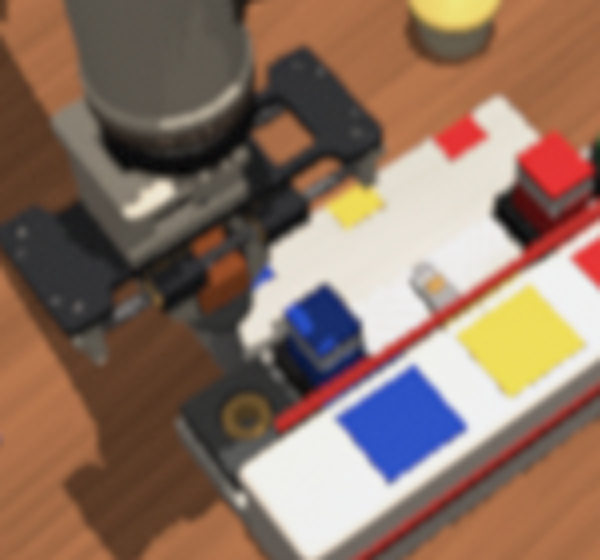

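```bash
python3 - <<'E'
from h import *
manip.servo_line([*SK,.146],vel=.15)
z=.146
while z>.130:
    z-=.001; manip.servo_line([*SK,z],vel=.03); F=np.array(manip.current_force()); p=np.array(manip.current_tool_pos())
    if F[2]>1.0: break
print("contact z",z,p.round(4),F.round(1))
# sweep
psi=82.4; log=[]
zc=z
while psi>20:
    psi-=3; manip.servo_line([*SK,zc],ori=dn(psi),vel=.1)
    F=np.array(manip.current_force()); p=np.array(manip.current_tool_pos()); log.append((round(psi,1),round(p[2]*1e3,1),round(F[2],1),round(F[0],1),round(F[1],1),round(float(manip.current_wrist_torque()[2]),2)))
    if F[2]<3: zc=max(zc-.0005,.128)
    elif F[2]>7: zc+=.0005
    if p[2]<.1345: break
for l in log: print(l)
st()
E
```

```text
contact z 0.13399999999999998 [ 0.5666 -0.2094  0.1345] [ 0.1 -0.9  4.2]
(79.4, np.float64(134.4), np.float64(4.6), np.float64(1.1), np.float64(-1.1), 0.01)
 t 55.62 p [ 0.5665 -0.2093  0.1344] F [ 1.1 -1.1  4.6] gap 0.0298
```

```bash
cat >> h.py <<'E'
def rd():
    F=np.array(manip.current_force()); p=np.array(manip.current_tool_pos()); T=np.array(manip.current_wrist_torque())
    return f"z {p[2]*1e3:.1f} dxy {((p[:2]-SK)*1e3).round(1).tolist()} F {F.round(1).tolist()} T {T.round(2).tolist()} gap {manip.current_finger_gap()*1e3:.1f}",F,p,T
E
python3 - <<'E'
from h import *
for z in(.133,.132,.131,.130):
    manip.servo_line([*SK,z],vel=.03); s,F,p,T=rd(); print(z,s)
    if F[2]>12: break
snap("scene","k2")
E
python3 -c "
from h import *
s=np.load('pics/scene_k2.npy'); crop(s,160,190,280,290,5,'k2.png')"
```

```text
0.133 z 133.5 dxy [0.4, -0.2] F [1.8, -1.4, 5.9] T [-0.43, -0.28, 0.02] gap 29.7
0.132 z 132.7 dxy [0.5, -0.3] F [-0.2, -2.1, 7.3] T [-0.41, -0.16, 0.08] gap 29.6
0.131 z 132.0 dxy [0.6, -0.3] F [-1.2, -1.6, 9.4] T [-0.31, -0.06, 0.09] gap 29.5
0.13 z 131.3 dxy [0.7, -0.3] F [-0.3, -1.6, 10.4] T [-0.26, 0.2, 0.05] gap 29.5
```

View pics/k2.png

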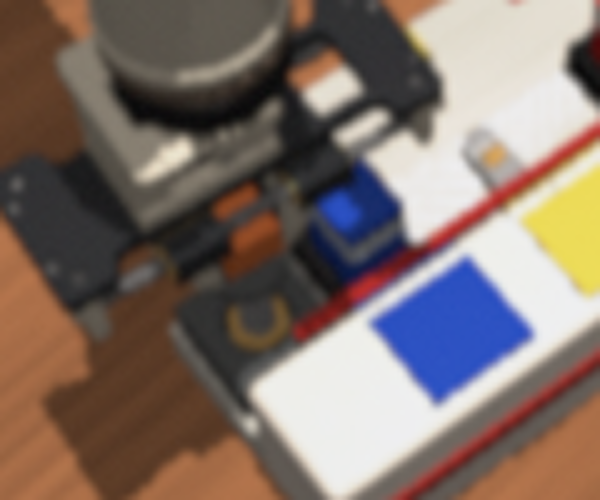

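```bash
python3 - <<'E'
from seg import *
for tag,p in(("k",(.5648,-.2104,.2138)),("k2",(.5667,-.2094,.1313))):
    im=np.load(f"pics/scene_{tag}.npy").astype(int); r,g,b=im[...,0],im[...,1],im[...,2]
    m=(r>110)&(b<.33*r)&(g<.56*r)&(g>.3*r)
    uv=proj("scene",np.array(p)+[0,0,.018]); k=np.zeros(m.shape,np.uint8); cv2.circle(k,tuple(int(v) for v in uv),16,1,-1)
    ys,xs=np.where(m&(k>0)); print(tag,uv.round(1),len(xs),xs.mean().round(1),ys.mean().round(1),ys.min(),ys.max(),xs.min(),xs.max(), "mm/px z", (uv-proj("scene",np.array(p)+[0,0,.028])).round(2))
E
```

```text
k [202.5 217.1] 57 204.9 215.2 208 221 199 210 mm/px z [0.52 2.35]
k2 [207.4 235.4] 46 209.4 234.3 228 239 204 214 mm/px z [0.45 2.06]
```

```bash
python3 - <<'E'
from h import *
z=.130; psi=79.4
for i in range(14):
    z-=.001; manip.servo_line([*SK,z],ori=dn(psi+(1.5 if i%2 else -1.5)),vel=.03); s,F,p,T=rd(); print(round(z,4),s)
    if F[2]>22: break
    if p[2]<.1195: break
E
```

```text
0.129 z 130.5 dxy [0.7, -0.3] F [-0.4, -1.0, 12.2] T [-0.25, 0.23, 0.04] gap 29.5
0.128 z 128.6 dxy [0.5, -0.3] F [0.7, -1.6, 5.5] T [-0.37, -0.22, 0.08] gap 29.9
0.127 z 127.8 dxy [0.5, -0.3] F [0.5, -1.7, 8.3] T [-0.31, -0.09, 0.02] gap 29.5
0.126 z 125.6 dxy [0.1, -0.2] F [2.2, -2.9, -0.0] T [-0.67, -0.77, 0.03] gap 29.9
0.125 z 125.1 dxy [0.3, -0.2] F [2.1, -2.2, 3.1] T [-0.61, -0.64, 0.02] gap 29.8
0.124 z 123.7 dxy [0.0, -0.2] F [3.8, -2.7, -1.0] T [-0.72, -0.92, -0.02] gap 29.4
0.123 z 123.1 dxy [0.2, -0.2] F [2.8, -2.9, 0.0] T [-0.75, -0.93, 0.04] gap 29.8
0.122 z 121.8 dxy [-0.0, -0.1] F [3.4, -2.8, -1.6] T [-0.82, -1.0, 0.01] gap 29.8
0.121 z 121.1 dxy [0.2, -0.1] F [3.0, -3.1, -0.0] T [-0.79, -0.95, 0.03] gap 29.9
0.12 z 119.9 dxy [-0.0, -0.1] F [3.0, -2.7, -2.1] T [-0.86, -1.04, 0.09] gap 29.7
0.119 z 119.1 dxy [0.1, -0.1] F [3.8, -2.9, -0.6] T [-0.92, -1.01, -0.02] gap 30.1
```

```bash
sed -i 's/SK=np.array(\[.5661,-.2091\])/SK=np.array([.5669,-.2098])/' h.py; python3 - <<'E'
from h import *
psi=78.; print(np.round(manip.current_q(),2)); z=.1195
manip.servo_line([*SK,z],ori=dn(psi),vel=.03); print(rd()[0])
c=SK.copy()
try:
  while psi>-160:
    psi-=15; manip.servo_line([*c,z],ori=dn(psi),vel=.1); s,F,p,T=rd(); print(psi,s,"j7",round(manip.current_q()[6],2))
    if abs(T[2])>1.0 or np.hypot(*F[:2])>15: print("LIM"); break
except Exception as e: print(repr(e))
print(np.round(manip.current_q(),2)); st()
E
```

```text
[ 0.46  0.52 -0.2   1.77  0.13  0.87  1.56]
z 119.2 dxy [-0.4, 0.4] F [2.2, -1.9, -1.1] T [-0.58, -0.75, -0.01] gap 30.0
63.0 z 119.1 dxy [-0.4, 0.5] F [3.1, -1.3, -1.6] T [-0.43, -0.69, 0.01] gap 29.9 j7 1.34
48.0 z 119.2 dxy [-0.3, 0.6] F [1.8, -1.0, -3.4] T [-0.28, -0.66, -0.0] gap 29.8 j7 1.11
33.0 z 119.2 dxy [-0.2, 0.6] F [3.0, 0.6, -2.7] T [-0.06, -0.7, 0.0] gap 29.5 j7 0.88
18.0 z 119.3 dxy [-0.1, 0.5] F [2.3, -0.4, -4.4] T [0.08, -0.72, 0.05] gap 29.9 j7 0.65
3.0 z 119.4 dxy [-0.1, 0.4] F [1.8, 0.1, -4.4] T [0.11, -0.7, 0.01] gap 29.9 j7 0.42
-12.0 z 119.4 dxy [-0.0, 0.3] F [1.8, 1.2, -4.1] T [0.16, -0.72, 0.02] gap 29.7 j7 0.19
-27.0 z 119.5 dxy [-0.0, 0.2] F [2.3, 0.4, -3.5] T [0.27, -0.65, -0.01] gap 29.9 j7 -0.04
-42.0 z 119.5 dxy [-0.0, 0.2] F [2.7, 2.6, -2.3] T [0.29, -0.5, -0.03] gap 29.6 j7 -0.27
-57.0 z 119.6 dxy [0.0, 0.2] F [2.2, 1.9, -2.0] T [0.37, -0.48, -0.06] gap 30.0 j7 -0.49
-72.0 z 119.5 dxy [0.0, 0.2] F [1.8, 2.3, -1.9] T [0.47, -0.41, -0.02] gap 29.6 j7 -0.72
-87.0 z 119.6 dxy [0.1, 0.2] F [2.0, 2.5, -1.9] T [0.57, -0.47, -0.0] gap 29.8 j7 -0.95
-102.0 z 119.5 dxy [0.1, 0.1] F [2.2, 2.8, -2.2] T [0.59, -0.46, -0.04] gap 29.4 j7 -1.17
-117.0 z 119.6 dxy [0.1, 0.1] F [2.9, 2.4, -1.8] T [0.6, -0.55, 0.01] gap 29.9 j7 -1.4
-132.0 z 119.6 dxy [0.2, 0.0] F [2.6, 0.9, -2.8] T [0.55, -0.69, 0.03] gap 30.0 j7 -1.62
-147.0 z 119.5 dxy [0.1, 0.0] F [3.6, 2.5, -2.2] T [0.53, -0.73, -0.0] gap 29.7 j7 -1.84
-162.0 z 119.6 dxy [0.1, -0.1] F [2.2, 1.6, -1.2] T [0.52, -0.77, -0.0] gap 29.2 j7 -2.06
[-0.26  0.64  0.79  1.79 -0.55  0.95 -2.06]
 t 66.2 p [ 0.567  -0.2099  0.1196] F [ 2.2  1.6 -1.2] gap 0.0292
```

```bash
python3 - <<'E'
from h import *
psi=-162.; z=.1195
try:
  while psi>-230:
    psi-=4; manip.servo_line([*SK,z],ori=dn(psi),vel=.05); s,F,p,T=rd(); print(psi,s,"j7",round(manip.current_q()[6],2))
    if abs(T[2])>.5 or np.hypot(*F[:2])>15: print("LIM"); break
except Exception as e: print(repr(e))
s=snap("scene","m"); crop(s,160,150,340,290,4,"m1.png")
E
```

```text
-166.0 z 119.6 dxy [0.1, -0.1] F [4.1, 1.5, -1.8] T [0.45, -0.8, -0.01] gap 29.8 j7 -2.12
-170.0 z 119.6 dxy [0.0, -0.1] F [3.1, 0.7, -0.2] T [0.46, -0.78, 0.06] gap 29.6 j7 -2.18
-174.0 z 119.6 dxy [0.1, -0.1] F [4.0, 1.1, -0.8] T [0.39, -0.75, 0.33] gap 29.7 j7 -2.24
-178.0 z 119.6 dxy [0.0, -0.1] F [2.1, 0.4, -0.8] T [0.41, -0.83, -0.03] gap 29.5 j7 -2.3
-182.0 z 119.6 dxy [-0.0, -0.2] F [2.0, 1.5, 0.6] T [0.42, -0.65, -0.04] gap 29.5 j7 -2.36
-186.0 z 119.6 dxy [-0.1, -0.1] F [2.8, 1.4, 0.9] T [0.42, -0.56, -0.08] gap 29.7 j7 -2.42
-190.0 z 119.6 dxy [-0.1, -0.1] F [0.8, 1.7, 0.8] T [0.37, -0.42, -0.06] gap 29.9 j7 -2.48
-194.0 z 119.6 dxy [-0.0, -0.1] F [1.5, 1.3, 4.0] T [0.5, -0.36, -0.04] gap 29.7 j7 -2.52
-198.0 z 119.6 dxy [-0.1, -0.1] F [1.5, 1.8, 4.5] T [0.55, -0.27, -0.09] gap 30.1 j7 -2.54
-202.0 z 119.7 dxy [-0.2, -0.2] F [1.7, 1.3, 5.2] T [0.7, -0.19, -0.05] gap 30.0 j7 -2.55
-206.0 z 119.7 dxy [-0.1, -0.1] F [1.9, 3.2, 6.1] T [0.74, -0.36, -0.0] gap 29.8 j7 -2.56
-210.0 z 117.9 dxy [-0.1, 0.1] F [3.8, 0.7, -5.7] T [0.23, -1.19, -0.05] gap 29.8 j7 -2.56
-214.0 z 117.8 dxy [-0.6, -0.1] F [3.3, 0.5, -5.4] T [0.22, -0.99, -0.01] gap 29.9 j7 -2.56
-218.0 z 118.7 dxy [-0.9, -0.3] F [2.3, 0.6, -2.8] T [0.28, -0.44, -0.05] gap 29.8 j7 -2.57
PlanningError('the arm cannot follow that straight line within its joint ranges')
```

View pics/m1.png

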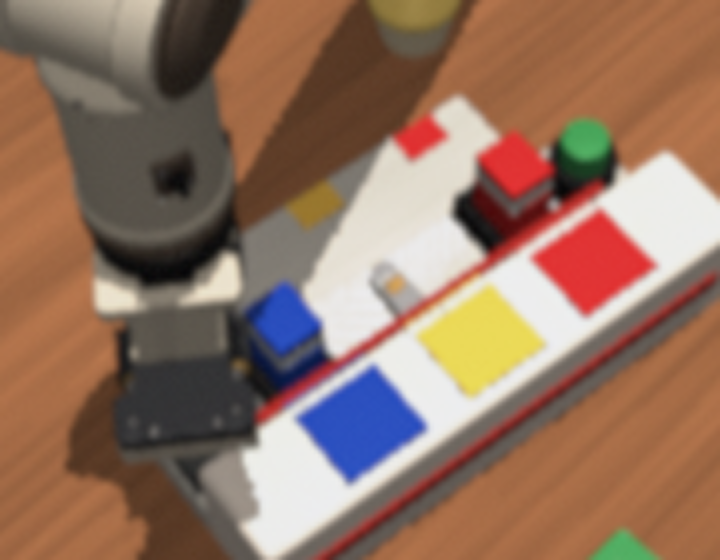

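```bash
cat > bar.py <<'E'
from h import *
def bar(tag,zs=np.arange(.055,.085,.00025)):
    im=cv2.GaussianBlur(np.load(f"pics/scene_{tag}.npy").astype(np.float32),(0,0),.5)
    red=im[...,0]-im[...,1]
    out=[]
    for y in np.arange(-.055,-.035,.004).tolist()+np.arange(-.03,.05,.005).tolist()+[.13,.135,.14]:
        # bar front-top at x ~ .03: sample vertical line
        P=np.array([proj("scene",D(.03,y,z)) for z in zs],np.float32)
        pr=cv2.remap(red,P[:,0].reshape(1,-1),P[:,1].reshape(1,-1),cv2.INTER_LINEAR)[0]
        w=np.clip(pr-60,0,None); out.append((w*zs).sum()/w.sum() if w.sum()>0 else np.nan)
    return np.array(out)
E
python3 - <<'E'
from bar import *
ref=bar("e"); print(ref.round(4)); 
for t in("k","k2","m"): d=bar(t)-ref; print(t,(d*1e3).round(1),np.nanmedian(d))
E
```

```text
[0.079  0.079  0.0791 0.0789 0.0787 0.0793 0.0793 0.0794 0.0793 0.0793
 0.0793 0.0793 0.0793 0.0793 0.0795 0.0793 0.0795 0.0793 0.0795 0.0793
 0.0795 0.0788 0.0791 0.0786]
k [ 0.  -0.1  0.   0.   0.   0.   0.   0.  -0.  -0.   0.1  0.   0.   0.
  0.  -0.   0.  -0.   0.   0.   0.  -0.  -0.  -0.1] 8.47857002366642e-06
k2 [ 0.1 -0.   0.   0.   0.  -0.1  0.   0.  -0.  -0.1  0.1 -0.  -0.2 -0.
  0.1  0.  -0.   0.   0.   0.   0.1  0.  -0.  -0.2] 1.4456634687139147e-05
m [-4.7 -5.8 -6.5 -5.8 -5.8 -6.3 -5.  -5.1 -4.6 -4.8 -4.5 -5.  -5.2 -5.1
 -4.3 -4.6 -4.3 -4.7 -4.5 -5.4 -4.7 -3.5 -4.3 -6.5] -0.004908371532697409
```

```bash
python3 - <<'E'
from bar import *
zs=np.arange(.04,.11,.003)
for tag in("e","m"):
    im=np.load(f"pics/scene_{tag}.npy").astype(np.float32); red=im[...,0]-im[...,1]
    for y in(-.04,.0,.03,.135):
        P=np.array([proj("scene",D(.03,y,z)) for z in zs],np.float32)
        print(tag,y,cv2.remap(red,P[:,0].reshape(1,-1),P[:,1].reshape(1,-1),cv2.INTER_LINEAR)[0].astype(int).tolist())
ref=bar("e",np.arange(.04,.11,.0005)); d=bar("m",np.arange(.04,.11,.0005))-ref; print((d*1e3).round(1),np.median(d))
E
```

```text
e -0.04 [0, 0, 0, 0, 0, 2, 5, 10, 20, 33, 58, 84, 111, 115, 112, 91, 70, 44, 25, 9, 5, 3, 1, 0]
e 0.0 [12, 9, 6, 5, 3, 5, 7, 14, 23, 34, 54, 76, 98, 112, 108, 95, 74, 52, 30, 16, 7, 4, 2, 2]
e 0.03 [13, 10, 7, 5, 4, 3, 6, 9, 21, 35, 54, 78, 104, 113, 115, 100, 82, 57, 36, 17, 8, 4, 4, 4]
e 0.135 [114, 83, 56, 33, 24, 16, 14, 15, 17, 36, 59, 89, 110, 127, 126, 120, 106, 76, 45, 9, -15, -36, -44, -53]
m -0.04 [0, 0, 0, 0, 2, 5, 16, 30, 52, 73, 97, 103, 96, 74, 50, 28, 12, 4, 1, 1, 1, 1, 1, 1]
m 0.0 [12, 10, 7, 5, 3, 6, 12, 26, 40, 60, 78, 93, 87, 76, 55, 36, 18, 10, 5, 4, 4, 4, 2, 2]
m 0.03 [14, 11, 8, 5, 4, 4, 9, 15, 35, 55, 76, 87, 91, 75, 57, 38, 23, 11, 7, 4, 4, 4, 4, 5]
m 0.135 [113, 83, 57, 35, 26, 21, 26, 35, 50, 75, 97, 112, 113, 107, 84, 57, 26, 0, -18, -29, -34, -38, -42, -51]
[ -5.5  -6.6  -7.5  -6.5  -6.6  -8.   -6.6  -6.5  -5.8  -6.1  -5.3  -6.1
  -6.3  -6.2  -5.5  -5.9  -5.4  -6.   -5.7  -7.2  -8.   -6.4  -7.4 -10.7] -0.00635624137088029
```

```bash
python3 - <<'E'
from h import *
M=R.from_quat(manip.current_tcp_rot()).as_matrix(); print("yaw",np.degrees(np.arctan2(M[1,0],M[0,0])),"z",M[:,2].round(3)); print(np.round(manip.current_q(),2)); print(rd()[0])
effector.open_jaws(); p=manip.current_tool_pos(); print(rd()[0])
manip.servo_line([p[0],p[1],.26],vel=.2); st("up")
manip.movej([.354,.41,0,1.69,0,1.04,1.22]); st("neutral")
s=snap("scene","n");t=snap("top","n"); 
A=[cv2.resize(i,(400,400),interpolation=cv2.INTER_CUBIC) for i in (s[200:270,180:250],t[160:220,280:340])]
cv2.imwrite("pics/n.png",np.hstack(A)[:,:,::-1])
E
```

```text
yaw 142.04497294080963 z [-0.002  0.    -1.   ]
[-0.54  1.23  1.55  1.8  -1.24  1.48 -2.57]
z 119.1 dxy [-0.8, -0.2] F [0.8, 0.9, -2.7] T [0.16, -0.3, -0.03] gap 29.9
z 119.5 dxy [-0.0, -0.0] F [-0.7, -0.5, -0.1] T [0.08, 0.1, 0.01] gap 91.9Traceback (most recent call last):
  File "<stdin>", line 4, in <module>
bench.PlanningError: the arm cannot follow that straight line within its joint ranges
```

```bash
python3 - <<'E'
from h import *
psi=-218.; 
for dst in (-190,-160,-128,-98,-68,-38):
    try: manip.servo_line([*SK,.122],ori=dn(dst),vel=.15)
    except Exception as e: print(dst,repr(e)); break
    print(dst,rd()[0],round(manip.current_q()[6],2))
print(np.round(manip.current_q(),2)); st()
E
```

```text
-190 z 122.0 dxy [0.0, 0.1] F [0.3, -0.1, 0.3] T [0.1, 0.12, 0.0] gap 91.6 -2.1
-160 z 121.9 dxy [-0.1, 0.0] F [-0.1, -0.1, -0.2] T [0.09, 0.15, -0.0] gap 92.0 -1.61
-128 z 121.9 dxy [-0.1, -0.1] F [-0.2, -0.2, -0.1] T [0.02, 0.19, 0.02] gap 91.6 -1.09
-98 z 121.9 dxy [-0.0, -0.0] F [0.1, 0.2, 0.2] T [-0.01, 0.2, 0.01] gap 91.7 -0.61
-68 z 121.9 dxy [-0.1, -0.1] F [-0.2, 0.2, 0.3] T [-0.07, 0.11, -0.0] gap 91.9 -0.14
-38 z 121.9 dxy [-0.0, -0.1] F [-1.1, 0.5, 0.3] T [-0.13, 0.15, -0.03] gap 91.4 0.32
[-0.45  0.82  1.13  1.79 -0.83  1.1   0.32]
 t 74.97 p [ 0.5669 -0.2099  0.1219] F [-1.1  0.5  0.3] gap 0.0914
```

```bash
python3 - <<'E'
from h import *
manip.servo_line([*SK,.23],vel=.25)
manip.movej([.5,.3,0,1.75,0,1.09,-.16]); st("neutral")
s=snap("scene","n");t=snap("top","n"); 
A=[cv2.resize(i,(400,400),interpolation=cv2.INTER_CUBIC) for i in (s[200:270,180:250],t[160:220,280:340])]
cv2.imwrite("pics/n.png",np.hstack(A)[:,:,::-1])
cv2.imwrite("pics/n2.png",cv2.resize(s,(800,600))[:,:,::-1])
E
```

```text
neutral t 76.7 p [ 0.4845 -0.2952  0.2474] F [0.  0.3 0.5] gap 0.0916
```

View pics/n.png

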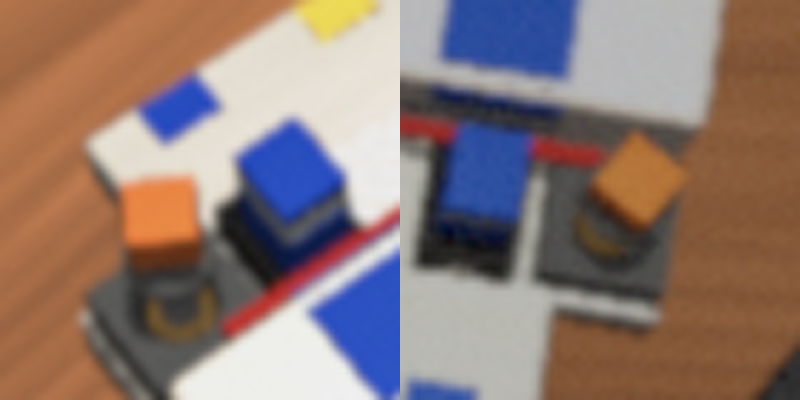

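View pics/n2.png

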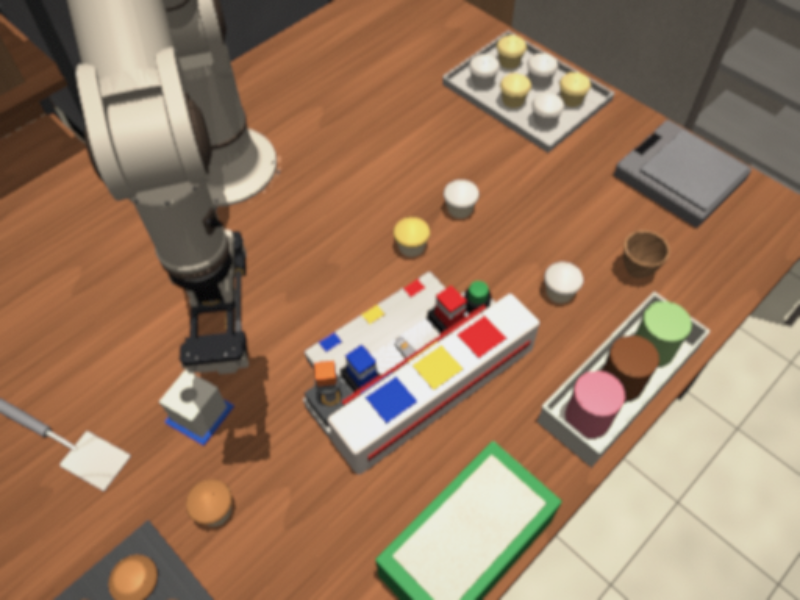

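```bash
cat >> seg.py <<'E'
def sub(m,k=8):
    up=cv2.resize(m.astype(np.float32),None,fx=k,fy=k,interpolation=cv2.INTER_LINEAR)
    cs,_=cv2.findContours((up>.5).astype(np.uint8),cv2.RETR_EXTERNAL,cv2.CHAIN_APPROX_NONE)
    c=max(cs,key=cv2.contourArea)[:,0].astype(float); return (c+.5)/k-.5
def headtop(n,im,xy,z):
    a=im.astype(int); r,g,b=a[...,0],a[...,1],a[...,2]
    m=(r>(185 if n=="scene" else 150))&(g>.3*r)&(g<.68*r)&(b<.365*r); k=np.zeros(m.shape,np.uint8)
    cv2.circle(k,tuple(int(round(v)) for v in proj(n,[*xy,z])),14,1,-1); m&=k>0
    bl=max(blobs(m,5),key=lambda q:q[1]); P=np.array([onplane(n,*q,z)[:2]*1000 for q in sub(bl[2])],np.float32); rc=cv2.minAreaRect(P)
    return np.round(rc[0],1),np.round(rc[1],1),round(rc[2],1),bl[1]
E
python3 - <<'E'
from seg import *
from bar import *
s=np.load("pics/scene_n.npy");t=np.load("pics/top_n.npy")
for n,im in(("scene",s),("top",t)): print(headtop(n,im,SK,.148))
def up(tag):
    im=np.load(f"pics/scene_{tag}.npy").astype(np.float32); red=im[...,0]-im[...,1]; zs=np.arange(.06,.12,.0005); o=[]
    for y in np.arange(-.06,.06,.004):
        P=np.array([proj("scene",D(.03,y,z)) for z in zs],np.float32)
        pr=cv2.remap(red,P[:,0].reshape(1,-1),P[:,1].reshape(1,-1),cv2.INTER_LINEAR)[0]
        i=np.where(pr>50)[0]; o.append(zs[i[-1]] if len(i) else np.nan)
    return np.array(o)
e=up("e")
for tg in("k2","m","n"): d=(up(tg)-e)*1e3; print(tg,d.round(1),np.nanmedian(d))
E
```

```text
(array([ 569.2, -211.4]), array([27.3, 28.2]), 48.7, 117)
(array([ 565.5, -209.1]), array([30.1, 31. ]), 47.1, 91)
k2 [-0.5  0.   0.   0.   0.   0.   0.   0.   0.  -0.5  0.   0.   0.   0.
  0.  -1.  -1.5 -0.5  0.   0.   0.   0.   0.   0.   0.   0.   0.  -0.5
  0.   0. ] 0.0
m [ -8.   -8.   -8.   -9.   -7.   -8.   -8.5 -10.   -9.5  -8.5  -9.   -8.
  -8.   -7.   -7.   -8.5  -8.5  -8.5  -8.5  -7.5  -8.5  -7.   -8.   -8.5
  -8.  -10.5 -11.   -9.5   0.    0. ] -8.250000000000007
n [ -8.   -8.   -8.   -9.   -7.   -8.   -8.5 -10.   -9.   -8.5  -9.   -8.
  -8.   -6.5  -6.5  -8.5  -8.5  -8.5  -8.5  -7.5  -8.5  -7.5  -8.   -8.5
  -8.  -10.5 -11.   -9.5   0.    0. ] -8.250000000000007
```

```bash
python3 - <<'E'
from h import *
manip.move_pose([*SK,.2],dn(-39)); print(np.round(manip.current_q(),2))
manip.servo_line([*SK,.1205],vel=.12); print(rd()[0])
effector.close(50); print(rd()[0])
psi=-39.
while psi>-125:
    psi-=3; manip.servo_line([*SK,.1205],ori=dn(psi),vel=.04); s,F,p,T=rd()
    M=R.from_quat(manip.current_tcp_rot()).as_matrix(); print(psi,round(np.degrees(np.arctan2(M[1,0],M[0,0])),1),s)
    if abs(T[2])>.2 or np.hypot(*F[:2])>15: print("LIM"); break
snap("scene","o")
E
```

```text
[ 0.34  0.42 -0.05  1.71  0.02  1.02 -0.39]
z 121.3 dxy [0.5, -0.6] F [-0.4, 0.7, -0.2] T [-0.14, 0.08, -0.02] gap 92.0
z 120.5 dxy [-0.0, 0.0] F [-1.0, -0.1, 0.9] T [-0.14, 0.09, -0.01] gap 29.7
-42.0 -41.9 z 120.5 dxy [-0.0, -0.0] F [-0.3, -0.4, 1.0] T [-0.14, 0.1, -0.01] gap 29.8
-45.0 -44.9 z 120.4 dxy [-0.1, 0.1] F [-0.5, -0.4, -0.9] T [-0.05, 0.13, -0.01] gap 29.6
-48.0 -47.9 z 120.4 dxy [-0.0, 0.1] F [-0.6, -0.2, -0.3] T [-0.06, 0.12, 0.0] gap 30.0
-51.0 -50.8 z 120.5 dxy [-0.0, 0.1] F [0.2, 0.4, -0.2] T [-0.09, 0.16, 0.08] gap 29.9
-54.0 -53.8 z 120.4 dxy [-0.0, 0.1] F [-0.8, -0.1, -0.6] T [-0.11, 0.18, 0.29] gap 29.6
LIM
```

```bash
python3 - <<'E'
from h import *
manip.servo_line([*SK,.1205],ori=dn(-52),vel=.04); print(rd()[0])
for z in(.125,.130,.135,.142):
    manip.servo_line([*SK,z],vel=.06); print(rd()[0])
manip.servo_line([*SK,.22],vel=.2); st()
s=snap("scene","p");t=snap("top","p"); crop(s,150,150,300,290,4,"p1.png")
print(np.round(manip.current_q(),2))
E
```

```text
z 120.5 dxy [-0.0, 0.0] F [-0.2, 0.5, -0.5] T [0.03, 0.14, 0.02] gap 29.7
z 123.7 dxy [-0.6, 0.1] F [3.2, -1.5, -14.8] T [-0.6, -0.9, 0.1] gap 29.8
z 129.6 dxy [-0.6, 0.1] F [2.1, -0.6, -13.0] T [-0.41, -0.43, 0.08] gap 29.7
z 136.0 dxy [-0.2, 0.1] F [-0.6, 0.8, -3.9] T [0.06, 0.46, 0.04] gap 29.8
z 143.9 dxy [1.3, -0.4] F [-0.0, -0.1, -2.4] T [-0.12, 0.12, 0.05] gap 29.7
 t 82.28 p [ 0.5666 -0.2097  0.2197] F [-0.5 -0.6 -2.1] gap 0.0298
[ 0.3   0.39  0.01  1.69 -0.    1.06 -0.59]
```

View pics/p1.png

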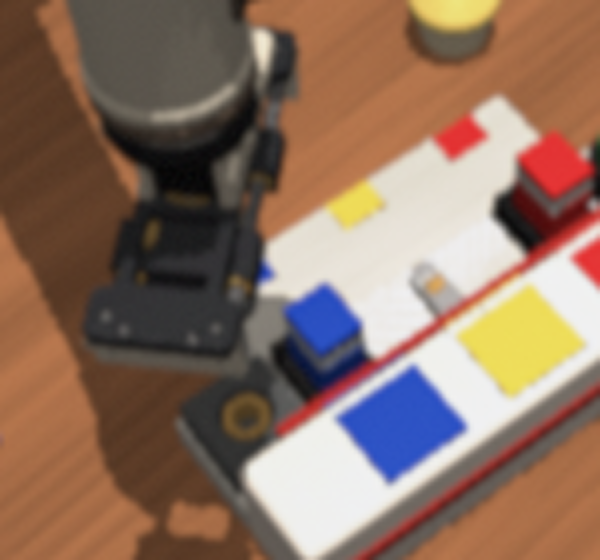

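```bash
python3 - <<'E'
from h import *
H=np.array([.4138,-.3673])
manip.move_pose([*H,.22],dn(-52)); st("over"); print(np.round(manip.current_q(),2))
manip.servo_line([*H,.16],vel=.15); print(rd()[0])
z=.16
while z>.086:
    z-=.003 if z>.1 else .001
    manip.servo_line([*H,z],vel=.06); s,F,p,T=rd()
    if F[2]>2 or np.hypot(*F[:2])>8: print("contact",z,s); break
print(z,s)
E
```

```text
over t 83.27 p [ 0.4153 -0.3658  0.2196] F [-0.1  0.3 -2.4] gap 0.0298
[ 0.6   0.3   0.09  1.82 -0.03  1.02 -0.2 ]
z 160.1 dxy [-151.9, -156.7] F [-0.4, -1.0, -2.3] T [-0.15, 0.12, -0.03] gap 29.8
contact 0.09299999999999994 z 93.5 dxy [-153.0, -157.6] F [-1.5, 1.1, 4.7] T [0.16, 0.52, -0.0] gap 29.7
0.09299999999999994 z 93.5 dxy [-153.0, -157.6] F [-1.5, 1.1, 4.7] T [0.16, 0.52, -0.0] gap 29.7
```

```bash
python3 - <<'E'
from h import *
from seg import headtop
H=np.array([.4138,-.3673])
effector.open_jaws(); print(rd()[0])
manip.servo_line([*H,.17],vel=.15)
manip.move_pose([.42,-.05,.25],dn(-30)); st()
s=snap("scene","q");t=snap("top","q")
for n,im in(("scene",s),("top",t)): print(headtop(n,im,H,.121))
from chk import *
for n in("scene","top"):
    for c,y in(("red",.09),("blue",-.09)):
        try: chk("q",n,c,y)
        except Exception as e: print(n,c,e)
from bar import *
print(bar("q")-bar("m"))
cv2.imwrite("pics/q2.png",cv2.resize(s,(800,600))[:,:,::-1]); crop(s,80,215,180,295,6,"q3.png")
E
```

```text
z 93.0 dxy [-153.1, -157.5] F [-0.8, 0.3, -0.8] T [-0.12, 0.08, 0.0] gap 91.5
 t 93.57 p [ 0.4201 -0.0514  0.2497] F [-0.3 -0.  -0.3] gap 0.0917
(array([ 414.9, -368. ]), array([33.6, 31.6]), 31.2, 139)
(array([ 412.5, -364. ]), array([26.2, 28.1]), 38.0, 79)
scene red [288.39, 190.8] 171 pred px [288.2 189.8] rel dock mm 2.7 -1.5
scene blue [230.37, 229.92] 185 pred px [230.3 228.1] rel dock mm 4.1 -2.7
top red [232.73, 174.62] 121 pred px [233.1 174.3] rel dock mm -1.3 0.9
top blue [294.82, 184.0] 74 pred px [293.2 184.6] rel dock mm 2.7 -4.5
[ 5.72670413e-05 -1.19302011e-04  8.81421160e-06 -7.11273885e-05
 -2.17160116e-04 -1.37314756e-05  3.06026926e-06 -6.93615674e-05
 -3.83405289e-05 -2.54242952e-04 -1.90957706e-05 -2.61048057e-05
  7.15628481e-06  3.06452217e-05 -3.31228277e-05  2.57622859e-05
 -1.82744704e-06  6.02646244e-05  2.33212052e-05  4.19184202e-06
  6.33071153e-05 -1.15764493e-05 -2.26580382e-05  5.87977187e-05]
```

View pics/q2.png

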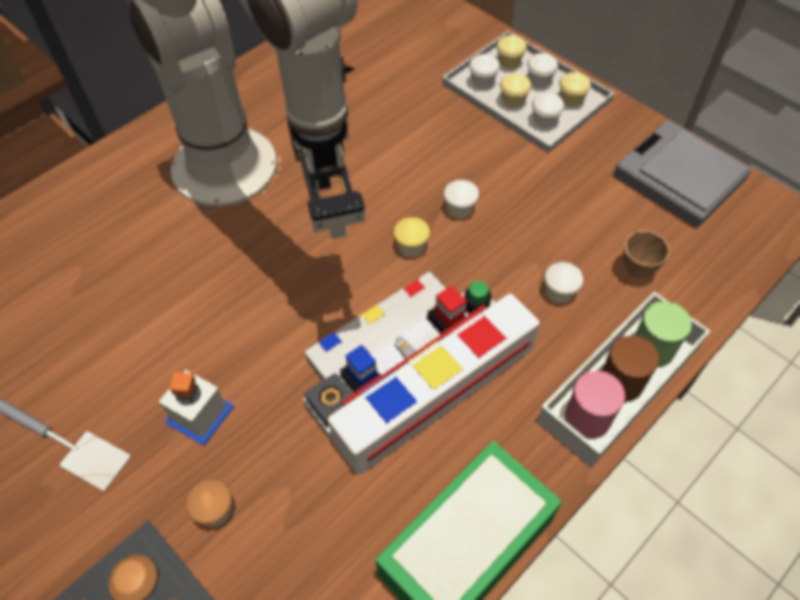

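View pics/q3.png

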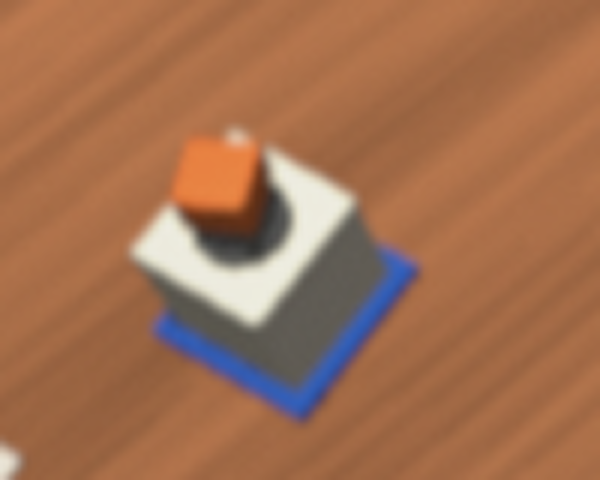

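```bash
cat > hexp.py <<'E'
from h import *
def hexphase(frames,n,c=None):
    im=np.mean([f.astype(np.float32) for f in frames],0); g=im[...,0]-0.0*im[...,2]
    c=SK if c is None else c
    best=None
    def prof(c):
        rs=np.arange(.004,.0145,.0002); th=np.radians(np.arange(0,360,3)); rad=[]
        for a in th:
            P=np.array([proj(n,[c[0]+r*np.cos(a),c[1]+r*np.sin(a),.056]) for r in rs],np.float32)
            p=cv2.remap(g,P[:,0].reshape(1,-1),P[:,1].reshape(1,-1),cv2.INTER_CUBIC)[0]
            i=np.argmax(np.convolve(np.diff(p),np.ones(5)/5,'valid')[:35])
            d=np.diff(p); w=np.clip(d[:45],0,None)**2; rad.append((w*rs[:45]).sum()/w.sum())
        return th,np.array(rad)
    for it in range(4):
        th,r=prof(c); c=c+np.array([2*(r*np.cos(th)).mean(),2*(r*np.sin(th)).mean()])
    a=[(abs(z)*2e3,np.degrees(np.angle(z))) for z in [(r*np.exp(-1j*k*th)).mean() for k in(2,3,4,5,6,7,8)]]
    z6=(r*np.exp(-1j*6*th)).mean(); return c,r.mean()*1e3,[round(x[0],2) for x in a],"corner yaw mod60",round((-np.degrees(np.angle(z6))/6*-1)%60,1)
E
python3 - <<'E'
from hexp import *
for n in("scene","top"):
    pre=[np.load(f"pics/{n}_{t}.npy") for t in("a","d","e")]
    post=[viewer.get_image(n) for _ in range(4)]; np.save(f"pics/post_{n}.npy",np.array(post))
    print(n,"pre",hexphase(pre,n)); print(n,"post",hexphase(post,n))
A=[]
for n,(x0,y0) in(("scene",(200,242)),("top",(300,182))):
    for fr in ([np.load(f"pics/{n}_{t}.npy") for t in("a","d","e")],np.load(f"pics/post_{n}.npy")):
        m=np.mean([f.astype(np.float32) for f in fr],0)[y0:y0+22,x0:x0+22]; A.append(cv2.resize(np.clip(m,0,255).astype(np.uint8),(380,290),interpolation=cv2.INTER_CUBIC))
cv2.imwrite("pics/hex.png",np.vstack([np.hstack(A[:2]),np.hstack(A[2:])])[:,:,::-1])
E
```

```text
scene pre (array([ 0.56719495, -0.20994984]), np.float64(7.382360084700606), [np.float64(0.22), np.float64(0.05), np.float64(0.06), np.float64(0.05), np.float64(0.08), np.float64(0.01), np.float64(0.01)], 'corner yaw mod60', np.float64(29.7))
scene post (array([ 0.56714605, -0.21012716]), np.float64(7.426200015860746), [np.float64(0.3), np.float64(0.02), np.float64(0.1), np.float64(0.03), np.float64(0.13), np.float64(0.01), np.float64(0.02)], 'corner yaw mod60', np.float64(44.9))
top pre (array([ 0.5648331 , -0.20832341]), np.float64(7.3816997194265825), [np.float64(0.12), np.float64(0.09), np.float64(0.05), np.float64(0.07), np.float64(0.02), np.float64(0.04), np.float64(0.03)], 'corner yaw mod60', np.float64(16.4))
top post (array([ 0.56482541, -0.20836294]), np.float64(7.309002996133488), [np.float64(0.17), np.float64(0.06), np.float64(0.07), np.float64(0.01), np.float64(0.03), np.float64(0.02), np.float64(0.04)], 'corner yaw mod60', np.float64(47.3))
```

View pics/hex.png

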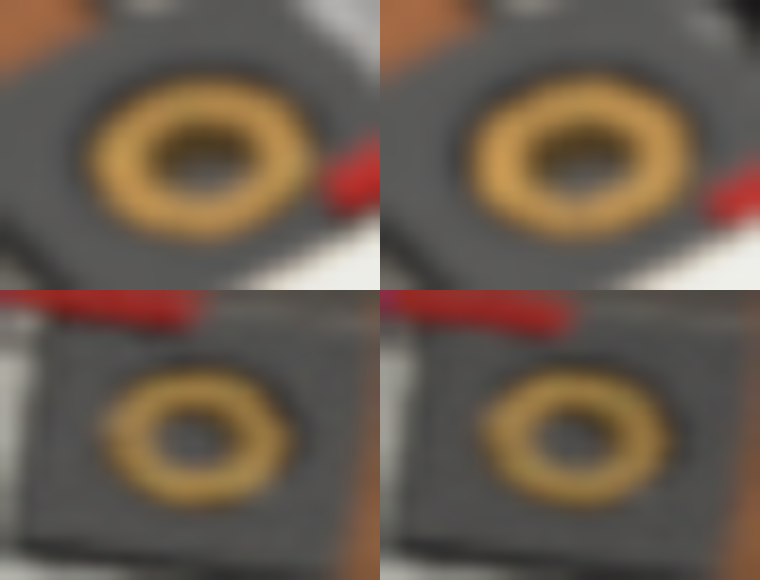

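```bash
cat > hexo.py <<'E'
from h import *
def hexo(frames,n):
    im=np.mean([np.asarray(f).astype(np.float32) for f in frames],0); g=im[...,0]-im[...,2]  # brass: r-b high
    c=SK.copy(); rs=np.arange(.0095,.019,.0002); th=np.radians(np.arange(0,360,3))
    for it in range(5):
        r=[]
        for a in th:
            P=np.array([proj(n,[c[0]+q*np.cos(a),c[1]+q*np.sin(a),.056]) for q in rs],np.float32)
            p=cv2.remap(g,P[:,0].reshape(1,-1),P[:,1].reshape(1,-1),cv2.INTER_CUBIC)[0]
            h=45; i0=int(np.argmax(p[:20])); i=[j for j in range(i0,len(p)) if p[j]<h]; r.append(rs[i[0]] if i else rs[-1])
        r=np.array(r); c=c+np.array([2*(r*np.cos(th)).mean(),2*(r*np.sin(th)).mean()])
    am=[round(abs((r*np.exp(-1j*k*th)).mean())*2e3,2) for k in(2,3,4,5,6,7,8)]
    z6=(r*np.exp(-1j*6*th)).mean(); return c.round(4),round(r.mean()*1e3,2),am,"corner yaw mod60",round(np.degrees(-np.angle(z6))/6%60*1.0,1),"alt",round((-(-np.degrees(np.angle(z6))/6))%60,1)
E
python3 - <<'E'
from hexo import *
# sign check: r=1+cos(6(th-a)) -> mean r e^{-i6th} has angle -6a
for n in("scene","top"):
    print(n,"pre",hexo([np.load(f"pics/{n}_{t}.npy") for t in("a","d","e")],n)); print(n,"post",hexo(np.load(f"pics/post_{n}.npy"),n))
E
```

```text
scene pre (array([ 0.5675, -0.2097]), np.float64(16.54), [np.float64(0.17), np.float64(0.33), np.float64(0.43), np.float64(0.37), np.float64(0.45), np.float64(0.24), np.float64(0.2)], 'corner yaw mod60', np.float64(33.1), 'alt', np.float64(26.9))
scene post (array([ 0.5671, -0.2099]), np.float64(16.43), [np.float64(0.19), np.float64(0.15), np.float64(0.1), np.float64(0.02), np.float64(0.23), np.float64(0.01), np.float64(0.04)], 'corner yaw mod60', np.float64(17.4), 'alt', np.float64(42.6))
top pre (array([ 0.5646, -0.2083]), np.float64(16.11), [np.float64(0.07), np.float64(0.07), np.float64(0.12), np.float64(0.2), np.float64(0.12), np.float64(0.04), np.float64(0.01)], 'corner yaw mod60', np.float64(33.7), 'alt', np.float64(26.3))
top post (array([ 0.5648, -0.2081]), np.float64(16.07), [np.float64(0.18), np.float64(0.13), np.float64(0.09), np.float64(0.06), np.float64(0.16), np.float64(0.07), np.float64(0.03)], 'corner yaw mod60', np.float64(19.5), 'alt', np.float64(40.5))
```

```bash
python3 - <<'E'
from h import *
PT=np.array([.6061,.0915]); Q=down(YAW+np.pi/2)
effector.close(20); st("shut")
manip.move_pose([*PT,.18],Q); manip.servo_line([*PT,.095],vel=.15); st("above")
z=.095
while z>.058:
    z-=.003 if z>.072 else .0015; manip.servo_line([*PT,z],vel=.05); F=np.array(manip.current_force()); p=np.array(manip.current_tool_pos())
    print(round(z,4),p.round(4),F.round(1))
    if F[2]>22: break
manip.sleep(.3); st("bottom")
manip.servo_line([*PT,.12],vel=.1); st("up"); manip.servo_line([*PT,.19],vel=.2)
manip.move_pose([.42,.0,.28],Q); st("away")
s=snap("scene","z");t=snap("top","z")
cv2.imwrite("pics/z1.png",cv2.resize(s,(800,600))[:,:,::-1]); cv2.imwrite("pics/z2.png",cv2.resize(t,(800,600))[:,:,::-1])
from chk import *
for n in("scene","top"):
    for c,y in(("red",.09),("blue",-.09)):
        try: chk("z",n,c,y)
        except Exception as e: print(n,c,e)
E
```

```text
shut t 95.51 p [ 0.42 -0.05  0.25] F [-0.2 -0.4  0.1] gap 0.0006
above t 97.61 p [0.6067 0.0916 0.0958] F [0.2 0.2 0.5] gap 0.0002
0.092 [0.6066 0.0916 0.0928] [-0.1  0.7 -0.3]
0.089 [0.606  0.0914 0.0889] [-0.4 -0.2  0.8]
0.086 [0.6066 0.0916 0.0864] [0.4 0.1 2.6]
0.083 [0.6067 0.0916 0.0835] [ 0.5 -0.2  4.9]
0.08 [0.6067 0.0916 0.0806] [-0.9 -0.7  6.5]
0.077 [0.6067 0.0916 0.0777] [-0.8  0.3  7. ]
0.074 [0.6067 0.0916 0.0748] [-0.  -0.6  7.1]
0.071 [0.6067 0.0916 0.0719] [-1.3 -0.5  8.4]
0.0695 [0.6067 0.0917 0.0705] [-1.4 -0.2  8.4]
0.068 [0.6067 0.0917 0.0691] [-1.3 -0.6  8.7]
0.0665 [0.6068 0.0917 0.0683] [-2.4 -1.8 14.3]
0.065 [0.6069 0.0917 0.0681] [-6.7 -1.1 23.5]
bottom t 100.91 p [0.6069 0.0917 0.0682] F [-7.3 -2.1 22.4] gap 0.0004
up t 101.61 p [0.6054 0.0913 0.1192] F [-0.8 -0.1 -0.6] gap 0.0004
away t 103.01 p [4.207e-01 3.000e-04 2.796e-01] F [-0.3 -0.7 -0.6] gap 0.0006
scene red [288.39, 190.8] 171 pred px [288.2 189.8] rel dock mm 2.7 -1.5
scene blue [230.39, 229.95] 186 pred px [230.3 228.1] rel dock mm 4.2 -2.7
top red [233.03, 171.62] 61 pred px [233.1 174.3] rel dock mm 7.9 1.7
top blue [292.65, 185.42] 143 pred px [293.2 184.6] rel dock mm -2.7 1.1
```

View pics/z1.png

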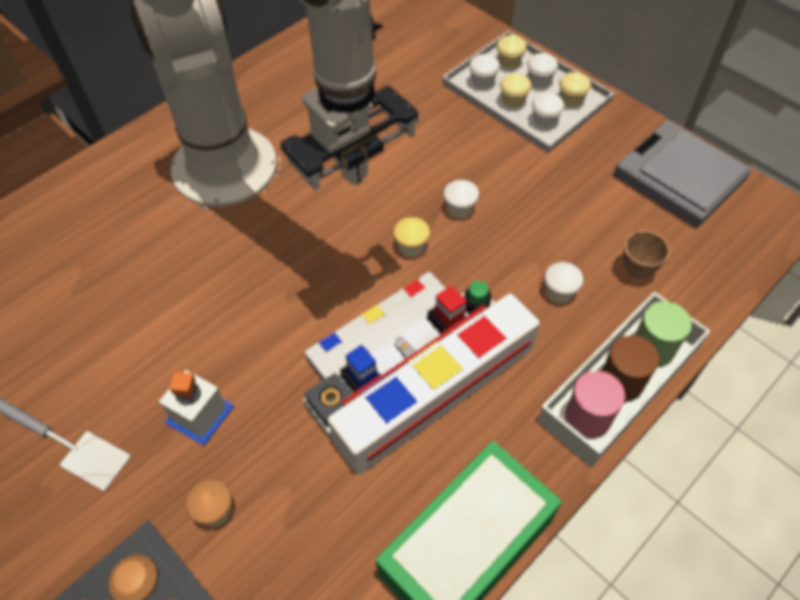

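View pics/z2.png

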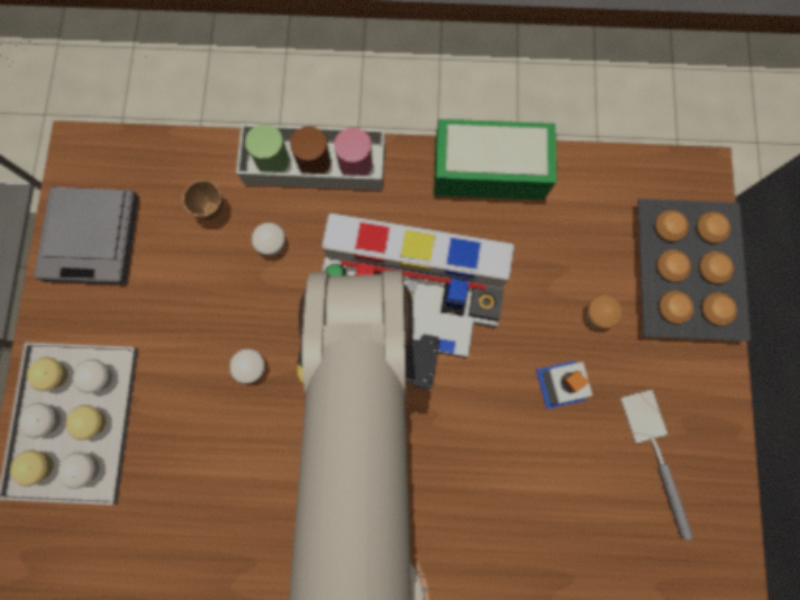

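```bash
python3 - <<'E'
from seg import *
for t in("a","z"):
    a=np.load(f"pics/scene_{t}.npy").astype(int); r,g,b=a[...,0],a[...,1],a[...,2]
    m=(g>115)&(g>r*1.25)&(g>b*1.4); m[240:]=0; m[:150]=0
    print(t,max(blobs(m,5),key=lambda q:q[1])[:2])
manip.hand_in(); st("handed in")
E
```

```text
a ([306.04, 184.46], 93)
z ([306.03, 184.55], 95)
the job is handed in; nothing more can be done
the job is handed in; nothing more can be done
```

I did every step and handed the job in at about 103 s of the 210 s. No verdict was reported, so the results below are from my own checks.

- **Canisters:** Only red and blue were on the table. I slid each past its roller to a hard stop, which pushed back with about 27 N. The two cameras disagree by a few millimetres on where they sit. Averaged, both are within about 1 mm of home. In the last top picture the arm partly hid the red canister, so that one reading (7.9 mm) doesn't count.
- **Screw:** I turned the key about 250° in one grip, then let go and regripped.
    - **Slip:** At the stop the torque rose to 0.33 N m. The key then seems to have slipped one flat in the socket, because the next 44° turned freely.
    - **Stop felt again:** After regripping I felt the stop again at 0.29 N m, 60° further round, as one slipped flat would give.
    - **Picture checks:** The clamp bar had come down about 8.2 mm. Of the two positions the felt angles allowed, the hexagon's angle (17–19°) fits fully tight (17.4° expected).
- **Key:** It is back in its stand. It touched down at the expected height, and the pictures show it upright, within about 2 mm of where it started.
- **Plunger:** I pushed it the full 18 mm to the bottom, and its picture position afterwards matches the one from before the push.
- **Cupcakes:** None of them looks moved in the pictures. The arm ended clear of everything.

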